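# Pin a pack of drilled leaves on the block and drive the pin home

### The arm

A 7-joint arm with a two-finger parallel gripper is mounted at the origin on a cart in front of the work surface, level with it; the furniture and walls round the work are solid. World frame = base frame: x ahead of the robot, y to its left, z up, the work surface at z = 0. Lengths are in m, angles in rad, forces in N, time in s.
With the tool pointing down it reaches from about 0.425 to 0.925 m from the base axis. Payload 6.8 kg.
Tool frame: the origin (TCP) lies at the very end of the fingers, on their centre line; the grasp point (between the pads) lies 19 mm behind it; z points along the fingers, y is the line along which they close (so a half turn about z gives the same grasp; the last joint's range is limited). The gripper opens to 85 mm and grips with 20 to 120 N. Pads are 22 mm wide; open, the fingers measure 114 mm over their backs; the gripper's body (76 mm by 85 mm) begins 54 mm behind the grasp point. The pads swing forward as they close: fully open they stand 13 mm farther back than shut.
Start: joints at [1.208, 0.477, 0.022, 1.555, -0.011, 1.109, -0.083], TCP at [0.17, -0.653, 0.231] pointing down, gripper open.
Joint ranges: [-2.96, 2.96], [-0.34, 2.1], [-1.41, 1.46], [0.24, 2.44], [-1.37, 4.51], [0.17, 1.92], [-2.96, 2.96]. Speed limits (rad/s): [2.39, 2.39, 3.14, 3.14, 3.14, 3.14, 3.14].

### API

Orientations are given as a unit quaternion [w, x, y, z].
In Python, from station import get_obs, read_camera, hand_in gives the robot as it stands.
- The arm moves only by the tool arm_command, never from a script. Its argument "commands" is one flat list of numbers, 7 for each row, row after row: the shift along the tool's x, y, z in m, then the turn, a rotation vector about the tool's x, y, z in degrees, then the opening, from 0 (shut) to 1 (fully open). In form: [tx, ty, tz, rx, ry, rz, fingers, tx, ty, tz, rx, ry, rz, fingers, ...]. A call has 1 to 8 rows; each row is the pose to reach, as a shift and turn from the pose commanded when the call began, along the tool's axes at that moment; what a row does not reach only later rows make up. A row lasts 1/10 s, in which the tool goes at most 50 mm and 8.59 degrees, less where a joint would pass 70% of its speed; a pose out of reach is approached as far as the arm can. A call with a gripper value outside its range is refused whole. The fingers move at their own pace and stop on an object; "force" is the grip in N (left out, the last holds). Time passes only in rows, so rows that repeat a pose let the fingers close. It gives the time, the measured TCP pose, the force, the opening and the grip force at its end, in the units of the state.
- get_obs(): the state, without advancing time (a new reading comes with each control period).
- read_camera(name): name is "side" or "top"; returns a dict with "img" (480x640x3 uint8, red, green, blue), "camera_matrix" (3x3 intrinsics, pixels), "k1" (the pictures are not rectified: a ray, as slopes to the right and down, at radius r is drawn at 1 + k1 r^2 times it, then the intrinsics apply), "pose" (4x4, takes a point from camera to world coordinates). Camera axes: x right, y down, z forward; pixel columns grow to the right and rows downward; lengths in m; the calibration is good to about 2 mm. A picture is of the moment at which its call begins. There is no depth.
- hand_in(): hands the job in; it is judged then, once.
The state is a dict: "t": time; "q": joint angles; "joint_vel": joint speeds; "joint_torque": joint torques, N m; "eef_pos": TCP position; "tool_rot": TCP orientation; "contact_force": force on the tool from outside, world axes, zero at the start; "torque": the same for the moment, N m; "gripper_width": opening from 0.0 (shut) to 1.0 (fully open); "grasp_force": force on a finger pad.
Only numpy, scipy, OpenCV 4.12 (cv2) and the standard library are available. Lean on these libraries where they do the work, as an engineer would, in place of code of your own. Each camera call takes 0.05 s, during which the arm holds its last target. There are 200 camera calls.

### The job

Stack every packing leaf that is on the table on the pinning block, each one squared up with the block and centred on it so that all the holes lie over the block's hole, then put the steel pin down through the whole pack until it stands on the plug in the block. Take the mallet from the black mat by its handle and knock the pin down until it is fully home; the driving is to be done with the mallet, not by pushing the pin with the hand. Finally lay the mallet back on its mat, lying along it, and leave the other things on the table alone.

Things in the scene. Friction and masses are not known exactly. Their poses are not given: they have to be found in the camera images.
- pin_block: the pinning block: a fixed wooden block 130 x 90 x 40 mm (x, y, z) with a dark metal foot and four screw heads. Origin: centre of its underside; x along its length. A 14 mm round hole (1 mm chamfer) goes down through it, 20 mm from the centre towards its +x (far) end
- block_hole (a point): centre of the mouth of that hole, on the block's top face, 40 mm above its underside; z up, same axes as the block
- pin_seat (a joint): travel in m of the tight brass plug inside the block's hole. At 0 its top is 22 mm below the block's top face; a pin stands on it. It is pushed down against a steady friction of about 6 N, stays where it is left, and stops at 0.012 (fully home)
- pin: steel pin, upright at the start in its rack: round shank 12 mm in diameter, 88 mm long, the lowest 9 mm tapered to 6 mm; on it a dark round head 26 mm in diameter, 24 mm tall. Origin: centre of the foot; z along the pin to the head. 112 mm long in all, about 0.1 kg
- pin_top (a point): centre of the flat top of the pin's head, 112 mm above its foot
- pin_rack: fixed dark wooden rack 56 x 56 x 45 mm with a hole 16 mm wide and 35 mm deep in which the pin stands. Origin: centre of its underside
- mallet: wooden carving mallet 68 x 306 x 50 mm lying on its mat, about 0.22 kg. Origin: centre of its underside as it lies; y along its length. Head from y = -153 to +28 mm (68 mm wide, 50 mm tall), handle from y = +28 to +153 mm (about 36 mm wide in x, 39 mm tall); the balance point is in the head near y = -30 mm. The underside of the head is bluntly rounded and fit to strike with
- mat: fixed thin black rubber mat 110 x 310 x 8 mm (x, y, z). Origin: centre of its underside; y along its length
- ink_bottle: bystander: brown ink bottle with a pale cap, 46 mm wide, 85 mm tall; origin under its centre
- whetstone: bystander: whetstone 50 x 150 x 22 mm; origin under its centre
- eraser: bystander: eraser 21 x 45 x 13 mm in a blue sleeve; origin under its centre
- offcut_1: bystander: wood offcut 45 x 50 x 22 mm; origin under its centre
- leaf_ply: packing leaf of pale wood, a flat plate 80 x 44 x 12 mm (x, y, z), about 0.07 kg; may be absent. Origin: centre of its underside; x along its length. A 16 mm hole goes through it, 20 mm from the centre towards its +x end
- leaf_ply_hole (a point): centre of the hole of the pale wood leaf, at its underside
- leaf_alu: packing leaf of light-grey aluminium, a flat plate 80 x 44 x 12 mm (x, y, z), about 0.07 kg; may be absent. Origin: centre of its underside; x along its length. A 16 mm hole goes through it, 20 mm from the centre towards its +x end
- leaf_alu_hole (a point): centre of the hole of the light-grey aluminium leaf, at its underside
- leaf_brass: packing leaf of yellow brass, a flat plate 80 x 44 x 12 mm (x, y, z), about 0.07 kg; may be absent. Origin: centre of its underside; x along its length. A 16 mm hole goes through it, 20 mm from the centre towards its +x end
- leaf_brass_hole (a point): centre of the hole of the yellow brass leaf, at its underside
- leaf_red: packing leaf of red plastic, a flat plate 80 x 44 x 12 mm (x, y, z), about 0.07 kg; may be absent. Origin: centre of its underside; x along its length. A 16 mm hole goes through it, 20 mm from the centre towards its +x end
- leaf_red_hole (a point): centre of the hole of the red plastic leaf, at its underside

How it is judged:
On the way, in this order (a step that is already met when the one before it is completed fails the run):
1. all the leaves lie squared on the block, and the pin stands through all of them on the plug, not yet driven (horizontal distance between each of leaf_ply_hole, leaf_alu_hole, leaf_brass_hole, leaf_red_hole and block_hole below 0.006 m and horizontal distance between each of leaf_ply, leaf_alu, leaf_brass, leaf_red and pin_block below 0.012 m and angle between the x axis of each of leaf_ply, leaf_alu, leaf_brass, leaf_red and the x axis of pin_block, either way round below 0.25 rad and angle between each of leaf_ply, leaf_alu, leaf_brass, leaf_red's own z axis and vertical below 0.08 rad and z of leaf_ply in the frame of pin_block between 0.036 and 0.082 m and z of leaf_alu in the frame of pin_block between 0.036 and 0.082 m and z of leaf_brass in the frame of pin_block between 0.036 and 0.082 m and z of leaf_red in the frame of pin_block between 0.036 and 0.082 m and horizontal distance between pin and block_hole below 0.004 m and angle between pin's own z axis and vertical below 0.12 rad and z of pin in the frame of pin_block below 0.022 m and value of joint pin_seat below 0.004 m), for 0.2 s.
2. the held mallet bears on the pin and has driven it home (contact force between mallet and pin above 1 N and contact force between the fingers and mallet above 1 N and value of joint pin_seat above 0.0105 m).
At the end, for the whole second after the job is handed in: Each leaf lies flat in the pack: hole within 6 mm of the block's hole, centre within 12 mm of the block's, square to 0.25 rad. Pin through all, within 4 mm, plug down 10.5 of 12 mm or more. Mallet at rest on the mat, within 50 mm across, 70 mm along, 0.35 rad (horizontal distance between each of leaf_ply_hole, leaf_alu_hole, leaf_brass_hole, leaf_red_hole and block_hole below 0.006 m and horizontal distance between each of leaf_ply, leaf_alu, leaf_brass, leaf_red and pin_block below 0.012 m and angle between the x axis of each of leaf_ply, leaf_alu, leaf_brass, leaf_red and the x axis of pin_block, either way round below 0.25 rad and angle between each of leaf_ply, leaf_alu, leaf_brass, leaf_red's own z axis and vertical below 0.08 rad and z of leaf_ply in the frame of pin_block between 0.036 and 0.082 m and z of leaf_alu in the frame of pin_block between 0.036 and 0.082 m and z of leaf_brass in the frame of pin_block between 0.036 and 0.082 m and z of leaf_red in the frame of pin_block between 0.036 and 0.082 m and horizontal distance between pin and block_hole below 0.004 m and angle between pin's own z axis and vertical below 0.12 rad and value of joint pin_seat above 0.0105 m and z of pin in the frame of pin_block below 0.0105 m and contact force between mallet and mat above 0.3 N and x of mallet in the frame of mat between -0.05 and 0.05 m and y of mallet in the frame of mat between -0.07 and 0.07 m and angle between the y axis of mallet and the y axis of mat, either way round below 0.35 rad and linear speed of each of mallet, pin below 0.02 m/s); the robot touches nothing.
It fails at once if the pin is driven by the hand or arm (value of joint pin_seat above 0.004 m and velocity of joint pin_seat above 0.005 m/s and contact force between any of the fingers, the arm and pin above 1 N).
It fails at once if the ink_bottle is moved more than 30 mm (distance of ink_bottle from where it was at the start of the episode above 0.03 m).
It fails at once if the whetstone is moved more than 30 mm (distance of whetstone from where it was at the start of the episode above 0.03 m).
It fails at once if the eraser is moved more than 30 mm (distance of eraser from where it was at the start of the episode above 0.03 m).
It fails at once if the offcut_1 is moved more than 30 mm (distance of offcut_1 from where it was at the start of the episode above 0.03 m).
Of leaf_ply, leaf_alu, leaf_brass, leaf_red only 3 to 4 are there at a start; the rules pass over those that are not, and their reading is None.
At some moment in a run one of mallet may be knocked a few centimetres aside while the robot is not near it.
It also fails if it takes over 200 s, if anything falls off the work surface, if the arm or the gripper's body presses on something with over 40 N, if the wrist force passes 120 N, or if a joint passes its speed limit or range.

## Working session

There is one attempt and no reset: what is moved stays moved. The work goes in short steps, Python scripts to look and compute and a tool call to move; the robot and the scene stay as the last step left them, time stands still between calls to the robot, and variables do not carry over. Pictures are saved under pics/ and viewed, at most 14 in all, crops included, and the job is handed in when it is done.

Besides the shell and the picture viewer there is one more tool, called after "Call:" as name(argument=value, ...), one argument or row to a line, values as JSON. arm_command: Moves the arm, as the interface text tells. Its arguments: {"type":"object","properties":{"commands":{"type":"array","items":{"type":"number"}},"force":{"type":"number"}},"required":["commands"]}

```bash
ls; mkdir -p pics
cat > h.py <<'E'
import numpy as np, cv2
from station import get_obs, read_camera, hand_in
from scipy.spatial.transform import Rotation as R
def ray(c,u,v):
    K=c["camera_matrix"]; d=np.array([(u-K[0,2])/K[0,0],(v-K[1,2])/K[1,1]])
    rd=np.hypot(*d); r=rd
    for _ in range(30): r=rd/(1+c["k1"]*r*r)
    if rd>0: d=d*r/rd
    P=c["pose"]; w=P[:3,:3]@np.array([d[0],d[1],1]); return P[:3,3],w
def onz(c,u,v,z):
    o,w=ray(c,u,v); return o+w*(z-o[2])/w[2]
def proj(c,p):
    P=c["pose"]; q=P[:3,:3].T@(np.array(p)-P[:3,3]); d=q[:2]/q[2]; d=d*(1+c["k1"]*(d@d))
    K=c["camera_matrix"]; return K[0,0]*d[0]+K[0,2],K[1,1]*d[1]+K[1,2]
def shot(n,f):
    c=read_camera(n); cv2.imwrite("pics/"+f,c["img"][...,::-1]); return c
def rot():
    q=get_obs()["tool_rot"]; return R.from_quat([q[1],q[2],q[3],q[0]])
E
python3 - <<'E'
from h import *
for n in("top","side"):
    c=shot(n,n+"0.png"); print(n,c["pose"].round(3).tolist(),c["camera_matrix"].round(1).tolist(),c["k1"])
o=get_obs(); print(o); print(rot().as_matrix().round(3))
E
```

```text
pics
top [[-0.013, -0.987, 0.16, 0.387], [-1.0, 0.012, -0.005, 0.096], [0.003, -0.16, -0.987, 1.382], [0.0, 0.0, 0.0, 1.0]] [[522.4, 0.0, 328.8], [0.0, 522.4, 234.3], [0.0, 0.0, 1.0]] -0.1432095663372572
side [[-0.868, -0.275, 0.413, -0.108], [-0.496, 0.469, -0.73, 1.285], [0.007, -0.839, -0.544, 1.002], [0.0, 0.0, 0.0, 1.0]] [[622.0, 0.0, 324.5], [0.0, 622.0, 233.5], [0.0, 0.0, 1.0]] -0.010768868607277885
{'t': 0.1, 'q': array([ 1.20791754,  0.47770603,  0.02237119,  1.55633208, -0.01150238,
        1.10932777, -0.08310759]), 'joint_vel': array([-0.0007237 , -0.00272601, -0.00095898, -0.00291232, -0.00017295,
        0.00037876, -0.00018619]), 'joint_torque': array([ 4.22962534e-03, -5.97761786e+01,  1.61360197e+00, -2.81958926e+01,
        1.28467727e-02,  4.99698421e-03, -1.33044858e-05]), 'eef_pos': array([ 0.16996012, -0.6527027 ,  0.23043981]), 'tool_rot': array([-8.04844770e-04,  9.91897477e-01,  1.27038257e-01, -1.68676907e-04]), 'contact_force': array([ 0.54010768,  0.16656736, -0.44427331]), 'torque': array([ 0.01336954, -0.00509493, -0.03068741]), 'grasp_force': 0.0, 'gripper_width': 0.9975329172009426}
[[ 0.968  0.252 -0.001]
 [ 0.252 -0.968  0.002]
 [-0.    -0.002 -1.   ]]
```

View pics/top0.png

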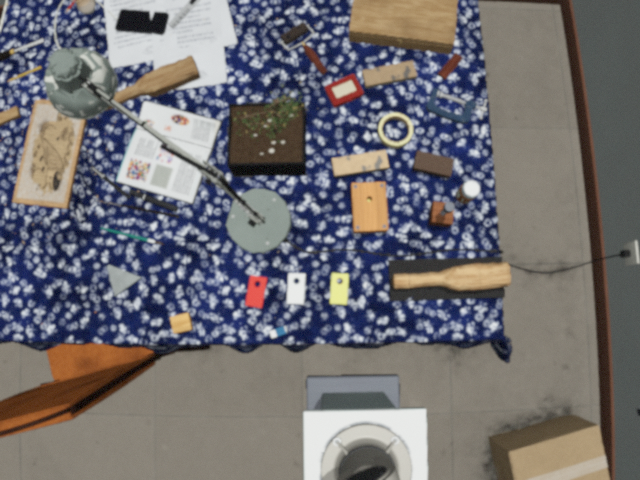

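View pics/side0.png

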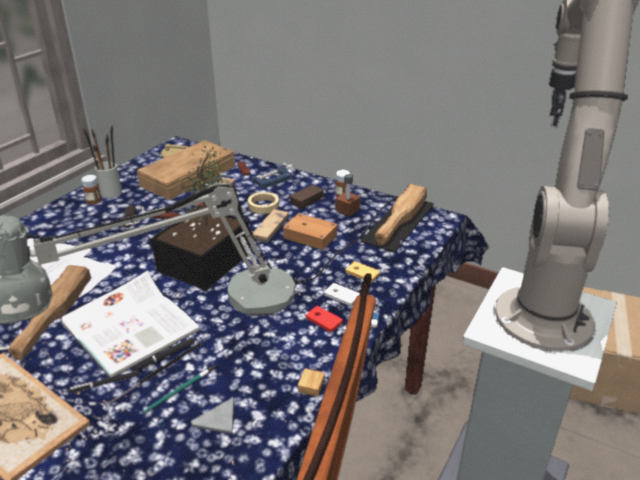

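Run:
```python
from h import *
a=cv2.imread("pics/top0.png"); cv2.imwrite("pics/c1.png",cv2.resize(a[130:345,232:522],None,fx=2.75,fy=2.75,interpolation=cv2.INTER_CUBIC))
b=cv2.imread("pics/side0.png"); cv2.imwrite("pics/c2.png",cv2.resize(b[150:400,220:460],None,fx=2.4,fy=2.4,interpolation=cv2.INTER_CUBIC))
```

```text
(no output)
```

View pics/c1.png

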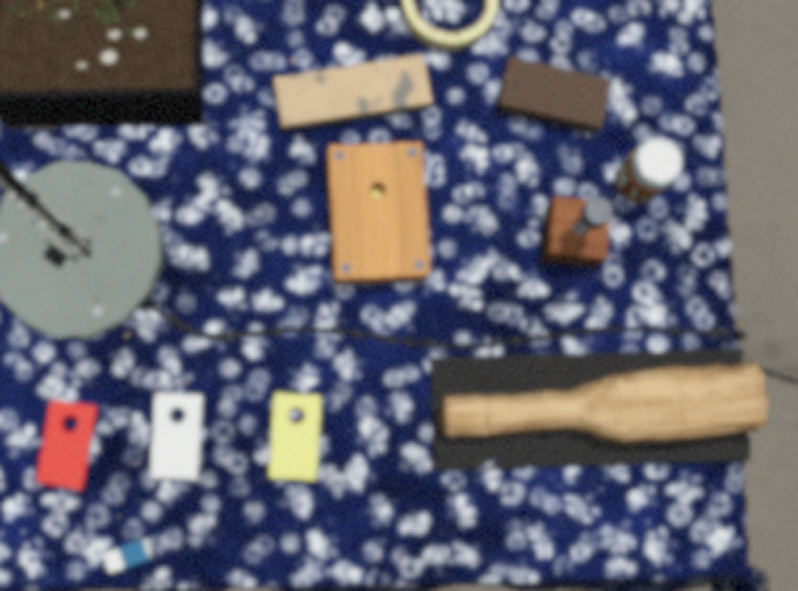

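View pics/c2.png

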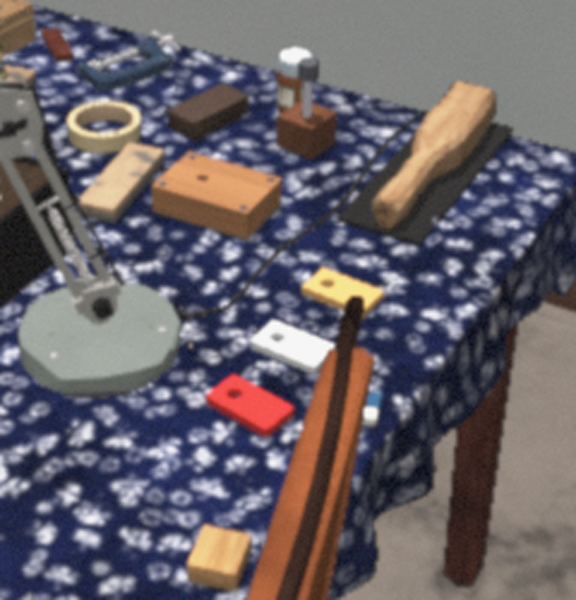

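```bash
cat >> h.py <<'E'
def blobs(c,lo,hi,amin=150,roi=None):
    h=cv2.cvtColor(c["img"],cv2.COLOR_RGB2HSV); m=cv2.inRange(h,np.array(lo),np.array(hi))
    if roi: k=np.zeros_like(m); k[roi[1]:roi[3],roi[0]:roi[2]]=1; m=m*k
    m=cv2.morphologyEx(m,cv2.MORPH_OPEN,np.ones((3,3),np.uint8))
    return [x for x in cv2.findContours(m,cv2.RETR_EXTERNAL,cv2.CHAIN_APPROX_NONE)[0] if cv2.contourArea(x)>amin]
def rect(c,ct,z):
    p=np.array([onz(c,u,v,z)[:2] for u,v in ct[:,0]])*1000
    r=cv2.minAreaRect(p.astype(np.float32)); b=cv2.boxPoints(r)
    e=[b[1]-b[0],b[2]-b[1]]; e=max(e,key=np.linalg.norm); a=np.degrees(np.arctan2(e[1],e[0]))
    return np.round(r[0],1).tolist(),np.round(sorted(r[1]),1).tolist(),round((a+90)%180-90,1)
E
python3 - <<'E'
from h import *
c=read_camera("top"); s=read_camera("side")
S={"red":((0,150,90),(8,255,255),(235,265,275,315)),"brass":((22,60,120),(38,255,255),(320,265,360,310)),
"alu":((0,0,150),(179,45,255),(284,268,309,308)),"block":((8,100,120),(20,255,255),(345,175,395,238)),
"rack":((0,90,50),(14,255,200),(425,195,458,230)),"mallet":((8,40,100),(25,255,255),(380,250,525,300)),"mat":((0,0,0),(179,90,70),(380,250,525,305)),
"whet":((8,30,120),(25,200,255),(325,140,395,180)),"dark":((0,20,40),(20,160,130),(408,145,460,180)),"cap":((0,0,170),(179,40,255),(455,175,485,205)),"pinhead":((0,0,60),(179,60,180),(438,198,458,218))}
Z={"block":.04,"rack":.045,"mallet":.03,"mat":.008,"whet":.022,"dark":.022,"cap":.085,"pinhead":.122}
for k,(lo,hi,roi) in S.items():
    for ct in blobs(c,lo,hi,60,roi): print(k,rect(c,ct,Z.get(k,.012)),cv2.boundingRect(ct))
# holes: dark spots inside leaves / block
g=cv2.cvtColor(c["img"],cv2.COLOR_RGB2GRAY)
for k,(u,v,z) in {"red":(257,283,.012),"alu":(296,281,.012),"brass":(339,281,.012),"block":(369,198,.04)}.items():
    w=g[v-6:v+8,u-6:u+7].astype(float); wt=np.clip(np.percentile(w,70)-w-15,0,None); yy,xx=np.mgrid[v-6:v+8,u-6:u+7]
    uu,vv=(wt*xx).sum()/wt.sum(),(wt*yy).sum()/wt.sum(); print(k,"hole",uu.round(1),vv.round(1),(onz(c,uu,vv,z)*1000).round(1))
E
```

```text
red ([460.3, 281.8], [41.9, 75.9], np.float32(-8.9)) (247, 277, 19, 30)
brass ([466.2, 63.8], [47.9, 83.5], np.float32(-3.9)) (329, 272, 20, 33)
alu ([469.3, 178.4], [57.8, 102.1], np.float32(-0.6)) (284, 268, 23, 40)
block ([677.0, -18.8], [92.0, 131.8], np.float32(2.3)) (351, 182, 36, 50)
rack ([656.9, -207.8], [58.6, 59.1], np.float32(-3.1)) (430, 202, 23, 23)
mallet ([487.7, -234.6], [70.0, 316.6], np.float32(-87.4)) (393, 261, 119, 30)
mat ([449.7, -222.8], [33.7, 305.1], np.float32(-89.3)) (390, 287, 114, 14)
mat ([532.5, -216.1], [57.6, 309.1], np.float32(-79.8)) (389, 257, 112, 27)
whet ([804.0, 1.3], [54.3, 153.3], np.float32(-81.7)) (331, 150, 58, 26)
dark ([798.4, -198.3], [54.0, 103.8], np.float32(76.7)) (414, 152, 39, 25)
cap ([713.2, -283.5], [42.2, 44.6], np.float32(-3.5)) (464, 180, 17, 18)
pinhead ([658.9, -209.5], [38.4, 40.7], np.float32(-0.6)) (441, 198, 16, 17)
red hole 256.9 283.4 [480.8 278.6  12. ]
alu hole 296.0 280.5 [487.5 175.6  12. ]
brass hole 339.8 280.8 [485.1  60.9  12. ]
block hole 369.4 197.5 [701.6 -20.2  40. ]
```

Call:
arm_command(
  commands=[0.3,-0.235,0,0,0,14.6,1,0.3,-0.235,0,0,0,14.6,1,0.3,-0.235,0,0,0,14.6,1,0.3,-0.235,0,0,0,14.6,1,0.3,-0.235,0,0,0,14.6,1,0.3,-0.235,0,0,0,14.6,1,0.3,-0.235,0,0,0,14.6,1,0.3,-0.235,0,0,0,14.6,1],
)

```text
t: 1.0
eef_pos: [0.4037, -0.3464, 0.2315]
tool_rot: [-0.0, 1.0, 0.002, 0.0]
contact_force: [0.9, -1.6, -0.3]
gripper_width: 1.001
grasp_force: 0.0
```

Run:
```python
from h import *
c=read_camera("top"); s=read_camera("side")
h=cv2.cvtColor(c["img"],cv2.COLOR_RGB2HSV)
print(h[270:310:5,282:312:3].tolist()[3])
for lo in (170,185,200):
  for ct in blobs(c,(0,0,lo),(179,30,255),60,(280,265,312,310)): print("alu",lo,rect(c,ct,.012),cv2.boundingRect(ct))
for n,lo,hi,roi,z in (("red",(0,150,90),(8,255,255),(300,300,350,335),.012),("brass",(15,100,120),(38,255,255),(340,255,385,285),.012),("block",(5,80,60),(20,255,255),(280,210,340,250),.04)):
  for ct in blobs(s,lo,hi,60,roi): print(n,"side top-plane",rect(s,ct,z),cv2.boundingRect(ct))
o=get_obs(); print(o["eef_pos"],o["contact_force"],rot().as_matrix().round(3).tolist())
```

```text
[[110, 20, 193], [111, 22, 188], [105, 2, 213], [60, 1, 235], [60, 2, 233], [60, 2, 232], [60, 1, 235], [60, 1, 226], [111, 38, 134], [112, 66, 119]]
alu 170 ([461.2, 176.4], [47.9, 97.7], np.float32(-3.7)) (286, 272, 20, 38)
alu 185 ([460.2, 177.1], [44.6, 94.2], np.float32(-0.4)) (287, 273, 18, 37)
alu 200 ([467.9, 177.0], [44.5, 78.5], np.float32(-0.7)) (287, 273, 18, 31)
red side top-plane ([458.8, 283.4], [49.6, 84.1], np.float32(-10.4)) (307, 307, 35, 24)
brass side top-plane ([464.8, 64.5], [57.0, 83.5], np.float32(-2.5)) (346, 262, 33, 17)
block side top-plane ([668.4, -0.6], [136.5, 154.6], np.float32(1.8)) (283, 214, 54, 35)
[ 0.40490424 -0.34528116  0.23141747] [ 0.69512999  0.15444555 -0.30821847] [[1.0, 0.009, 0.002], [0.009, -1.0, 0.002], [0.002, -0.002, -1.0]]
```

Call:
arm_command(
  commands=[0.065,-0.408,0.1,0,0,4.5,1,0.065,-0.408,0.1,0,0,4.5,1,0.065,-0.408,0.1,0,0,4.5,1,0.065,-0.408,0.1,0,0,4.5,1,0.065,-0.408,0.1,0,0,4.5,1,0.065,-0.408,0.1,0,0,4.5,1,0.065,-0.408,0.1,0,0,4.5,1,0.065,-0.408,0.1,0,0,4.5,1],
)

```text
t: 1.9
eef_pos: [0.4627, 0.0345, 0.1369]
tool_rot: [0.0, 0.999, -0.04, 0.0]
contact_force: [1.3, -1.1, -0.2]
gripper_width: 1.002
grasp_force: 0.0
```

Call:
arm_command(
  commands=[0,-0.012,0,0,0,0,0.75,0,-0.012,0,0,0,0,0.75,0,-0.012,0,0,0,0,0.75,0,-0.012,0,0,0,0,0.75],
)

```text
t: 2.3
eef_pos: [0.4634, 0.0432, 0.1374]
tool_rot: [0.001, 0.999, -0.041, 0.0]
contact_force: [0.1, -0.1, 0.5]
gripper_width: 0.747
grasp_force: 0.0
```

Run:
```python
from h import *
o=get_obs(); print(o["eef_pos"],o["contact_force"],o["gripper_width"],rot().as_matrix().round(3).tolist())
```

```text
[0.46337762 0.04322746 0.13736333] [ 0.0961659  -0.14890818  0.47530126] 0.7470355675263363 [[0.997, -0.082, 0.0], [-0.082, -0.997, -0.001], [0.0, 0.001, -1.0]]
```

Call:
arm_command(
  commands=[0,-0.02,0.05,0,0,0,0.75,0,-0.02,0.08,0,0,0,0.75,0,-0.02,0.11,0,0,0,0.75,0,-0.02,0.12,0,0,0,0.75,0,-0.02,0.127,0,0,0,0.75,0,-0.02,0.132,0,0,0,0.75,0,-0.02,0.136,0,0,0,0.75,0,-0.02,0.136,0,0,0,0.75],
)

```text
t: 3.1
eef_pos: [0.4654, 0.0655, 0.0016]
tool_rot: [-0.0, 0.999, -0.039, 0.001]
contact_force: [-0.1, -0.6, 0.7]
gripper_width: 0.748
grasp_force: 0.0
```

Call:
arm_command(
  commands=[0,0,0,0,0,0,0.4,0,0,0,0,0,0,0.4,0,0,0,0,0,0,0.3,0,0,0,0,0,0,0.3,0,0,0,0,0,0,0.3,0,0,0,0,0,0,0.3],
  force=40,
)

```text
t: 3.7
eef_pos: [0.4654, 0.0656, 0.0021]
tool_rot: [0.0, 0.999, -0.039, 0.001]
contact_force: [-0.6, -0.4, 6.1]
gripper_width: 0.499
grasp_force: 40.2
```

Run:
```python
from h import *
o=get_obs(); print(o["eef_pos"],o["contact_force"],o["gripper_width"],rot().as_matrix().round(3).tolist())
c=read_camera("top"); s=shot("side","s1.png"); cv2.imwrite("pics/s1c.png",cv2.resize(s["img"][200:360,270:430,::-1],None,fx=3.5,fy=3.5))
```

```text
[0.4653683  0.06559247 0.00206989] [-0.61685968 -0.4407139   6.12915857] 0.4989775063542389 [[0.997, -0.079, 0.001], [-0.079, -0.997, -0.0], [0.001, 0.0, -1.0]]
```

View pics/s1c.png

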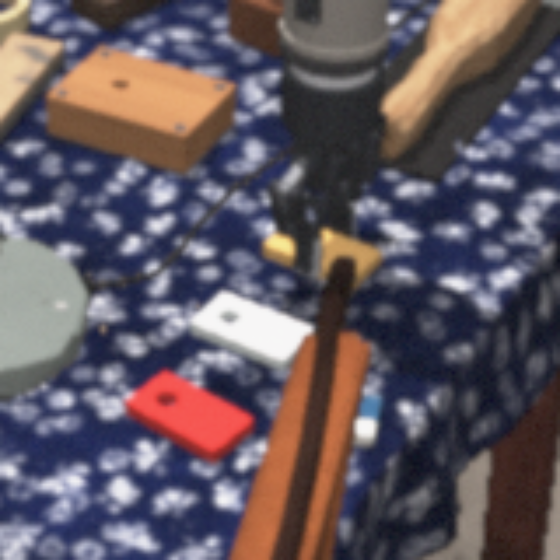

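Call:
arm_command(
  commands=[0,0,-0.02,0,0,0,0.3,0,0,-0.05,0,0,0,0.3,0,0,-0.1,0,0,0,0.3,0,0,-0.13,0,0,0,0.3,0,0,-0.13,0,0,0,0.3],
)

```text
t: 4.3
eef_pos: [0.4679, 0.0663, 0.1356]
tool_rot: [-0.001, 0.999, -0.039, 0.004]
contact_force: [0.8, -0.3, -1.4]
gripper_width: 0.503
grasp_force: 41.6
```

Run:
```python
from h import *
c=read_camera("top"); im=c["img"].astype(int); 
a=im[180:236,348:392]; f=cv2.resize(c["img"],None,fx=4,fy=4,interpolation=cv2.INTER_CUBIC)
lab=cv2.cvtColor(f,cv2.COLOR_RGB2LAB).astype(float)
def dark(u,v,ch,r=5):
    U,V=int(u*4),int(v*4); r4=r*4; w=lab[V-r4:V+r4,U-r4:U+r4,ch]; wt=np.clip(np.percentile(w,60)-w-4,0,None)
    yy,xx=np.mgrid[V-r4:V+r4,U-r4:U+r4]; return ((wt*xx).sum()/wt.sum()+.5)/4-.5,((wt*yy).sum()/wt.sum()+.5)/4-.5
pts=[]
for u,v in ((355.1,186),(381.7,184.9),(357.3,227),(383.9,226)):
    p=dark(u,v,2,2.5); pts.append(onz(c,*p,.04)[:2]*1000); print(np.round(p,1),pts[-1].round(1))
print("centre",np.mean(pts,0).round(1)); p=dark(369.4,198.2,2,4); print("hole b",np.round(p,1),onz(c,*p,.04).round(4)); p=dark(369.4,198.2,0,4); print("hole L",np.round(p,1),onz(c,*p,.04).round(4))
s=read_camera("side"); print(s["img"].shape, get_obs()["gripper_width"])
h=cv2.cvtColor(s["img"],cv2.COLOR_RGB2HSV); print(h[212:252:4,308].tolist())
```

```text
Traceback (most recent call last):
TypeError: slice indices must be integers or None or have an __index__ method
```

```bash
cat >> h.py <<'E'
def dark(c,u,v,ch,r):
    f=cv2.resize(c["img"],None,fx=4,fy=4,interpolation=cv2.INTER_CUBIC); lab=cv2.cvtColor(f,cv2.COLOR_RGB2LAB).astype(float)
    U,V,r4=int(u*4),int(v*4),int(r*4); w=lab[V-r4:V+r4,U-r4:U+r4,ch]; wt=np.clip(np.percentile(w,60)-w-4,0,None)
    yy,xx=np.mgrid[V-r4:V+r4,U-r4:U+r4]; return ((wt*xx).sum()/wt.sum()+.5)/4-.5,((wt*yy).sum()/wt.sum()+.5)/4-.5
E
python3 - <<'E'
from h import *
c=read_camera("top"); pts=[]
for u,v in ((355.1,186),(381.7,184.9),(357.3,227),(383.9,226)):
    p=dark(c,u,v,2,2.5); pts.append(onz(c,*p,.04)[:2]*1000); print(np.round(p,1),pts[-1].round(1))
print("centre",np.mean(pts,0).round(1)); 
for ch in(0,2): p=dark(c,369.4,198.2,ch,4); print("hole",ch,np.round(p,1),onz(c,*p,.04).round(4))
s=read_camera("side"); h=cv2.cvtColor(s["img"],cv2.COLOR_RGB2HSV)
m=cv2.inRange(h,np.array((5,80,150)),np.array((20,255,255))); m[:210]=0;m[255:]=0;m[:,:275]=0;m[:,345:]=0
for v in range(212,252,3): print(v,h[v,290:340:6,2].tolist())
cv2.imwrite("pics/b.png",cv2.resize(np.hstack([c["img"][170:245,340:405,::-1],s["img"][205:260,275:345,::-1][:55].copy() if 0 else cv2.resize(s["img"][205:260,275:345,::-1],(95,75))]),None,fx=5,fy=5,interpolation=cv2.INTER_CUBIC))
E
```

```text
[355.  186.1] [733.   17.1]
[381.5 185. ] [735.3 -53.3]
[357.3 227. ] [622.9  13.5]
[384.  225.9] [625.1 -56.3]
centre [679.1 -19.8]
hole 0 [369.4 197.5] [ 0.7015 -0.0201  0.04  ]
hole 2 [369.4 197.3] [ 0.7021 -0.0203  0.04  ]
212 [183, 84, 119, 104, 177, 123, 93, 128, 97]
215 [103, 163, 210, 202, 161, 106, 141, 95, 111]
218 [132, 227, 223, 224, 213, 133, 111, 101, 87]
221 [221, 234, 231, 226, 224, 225, 212, 150, 91]
224 [224, 232, 187, 233, 232, 223, 223, 160, 124]
227 [223, 225, 227, 231, 232, 232, 231, 222, 116]
230 [135, 213, 225, 224, 228, 232, 233, 135, 93]
233 [116, 115, 150, 217, 223, 225, 230, 97, 190]
236 [120, 117, 115, 112, 186, 165, 130, 94, 103]
239 [96, 117, 115, 115, 115, 122, 102, 82, 104]
242 [70, 61, 111, 115, 115, 114, 102, 68, 110]
245 [81, 89, 75, 113, 117, 118, 90, 84, 129]
248 [99, 119, 88, 180, 64, 106, 114, 79, 157]
251 [84, 79, 134, 151, 171, 110, 91, 74, 75]
```

View pics/b.png

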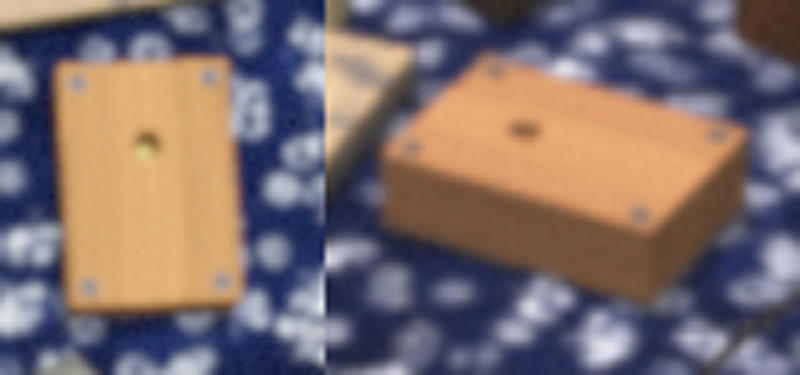

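Call:
arm_command(
  commands=[0.22,0.067,0,0,0,-6.3,0.3,0.22,0.067,0,0,0,-6.3,0.3,0.22,0.067,0,0,0,-6.3,0.3,0.22,0.067,0,0,0,-6.3,0.3,0.22,0.067,0,0,0,-6.3,0.3,0.22,0.067,0,0,0,-6.3,0.3,0.22,0.067,0,0,0,-6.3,0.3,0.22,0.067,0,0,0,-6.3,0.3],
)

```text
t: 5.25
eef_pos: [0.6771, -0.0174, 0.1297]
tool_rot: [-0.0, 1.0, 0.016, -0.002]
contact_force: [0.1, 0.4, -0.5]
gripper_width: 0.496
grasp_force: 41.6
```

```bash
cat >> h.py <<'E'
def st():
    o=get_obs(); print(o["t"],o["eef_pos"].round(4),o["contact_force"].round(1),round(o["gripper_width"],3),round(o["grasp_force"],1)); M=rot().as_matrix(); print("yaw",np.degrees(np.arctan2(M[1,0],M[0,0])).round(2),"zaxis",M[:,2].round(3))
E
python3 -c "
from h import *
st()"
```

```text
5.25 [ 0.6771 -0.0174  0.1297] [ 0.1  0.4 -0.5] 0.496 41.6
yaw 1.88 zaxis [-0.003  0.    -1.   ]
```

Call:
arm_command(
  commands=[0.002,0.001,0.03,0,0,0,0.3,0.002,0.001,0.055,0,0,0,0.3,0.002,0.001,0.07,0,0,0,0.3,0.002,0.001,0.078,0,0,0,0.3,0.002,0.001,0.083,0,0,0,0.3,0.002,0.001,0.086,0,0,0,0.3,0.002,0.001,0.086,0,0,0,0.3],
)

```text
t: 5.95
eef_pos: [0.6814, -0.0193, 0.0457]
tool_rot: [-0.0, 1.0, 0.016, 0.0]
contact_force: [0.4, 0.2, -1.1]
gripper_width: 0.5
grasp_force: 41.6
```

```bash
python3 -c "
from h import *
st()"
```

```text
5.95 [ 0.6814 -0.0193  0.0457] [ 0.4  0.2 -1.1] 0.5 41.6
yaw 1.8 zaxis [ 0.001  0.    -1.   ]
```

Call:
arm_command(
  commands=[-0.002,-0.001,0.002,0,0,0,0.3,-0.002,-0.001,0.004,0,0,0,0.3,-0.002,-0.001,0.004,0,0,0,0.3,-0.002,-0.001,0.004,0,0,0,0.3],
)

```text
t: 6.35
eef_pos: [0.6792, -0.0182, 0.0422]
tool_rot: [-0.0, 1.0, 0.016, 0.0]
contact_force: [-1.7, 0.3, 5.5]
gripper_width: 0.499
grasp_force: 42.3
```

Call:
arm_command(
  commands=[0,0,0,0,0,0,0.65,0,0,0,0,0,0,0.65,0,0,0,0,0,0,0.7,0,0,-0.03,0,0,0,0.75,0,0,-0.08,0,0,0,0.75,0,0,-0.1,0,0,0,0.75],
)

```text
t: 6.95
eef_pos: [0.6813, -0.0182, 0.1456]
tool_rot: [-0.0, 1.0, 0.016, 0.003]
contact_force: [0.6, 0.9, -0.0]
gripper_width: 0.749
grasp_force: 0.0
```

Call:
arm_command(
  commands=[-0.2075,-0.203,0,0,0,3.3,0.75,-0.2075,-0.203,0,0,0,3.3,0.75,-0.2075,-0.203,0,0,0,3.3,0.75,-0.2075,-0.203,0,0,0,3.3,0.75,-0.2075,-0.203,0,0,0,3.3,0.75,-0.2075,-0.203,0,0,0,3.3,0.75,-0.2075,-0.203,0,0,0,3.3,0.75,-0.2075,-0.203,0,0,0,3.3,0.75],
)

```text
t: 7.75
eef_pos: [0.465, 0.1785, 0.1414]
tool_rot: [0.0, 1.0, -0.012, 0.0]
contact_force: [0.9, -0.9, -0.4]
gripper_width: 0.753
grasp_force: 0.0
```

```bash
cat >> h.py <<'E'
def stack(c,lo,hi,z):
    for ct in blobs(c,lo,hi,60,(335,165,400,240)): print("leaf",rect(c,ct,z),cv2.boundingRect(ct))
E
python3 - <<'E'
from h import *
st(); c=read_camera("top"); stack(c,(21,60,150),(38,255,255),.052)
for ch in(0,2): p=dark(c,369.4,198,ch,4); print("hole",ch,np.round(p,1),onz(c,*p,.052).round(4))
cv2.imwrite("pics/b1.png",cv2.resize(c["img"][165:245,335:405,::-1],None,fx=7,fy=7,interpolation=cv2.INTER_CUBIC))
E
```

```text
7.75 [0.465  0.1785 0.1414] [ 0.9 -0.9 -0.4] 0.753 0.0
yaw -1.37 zaxis [ 0.001 -0.    -1.   ]
leaf ([679.7, -16.8], [48.1, 83.3], np.float32(1.8)) (359, 189, 20, 32)
hole 0 [368.5 196.9] [ 0.7004 -0.0169  0.052 ]
hole 2 [368.7 196.7] [ 0.7008 -0.0175  0.052 ]
```

View pics/b1.png

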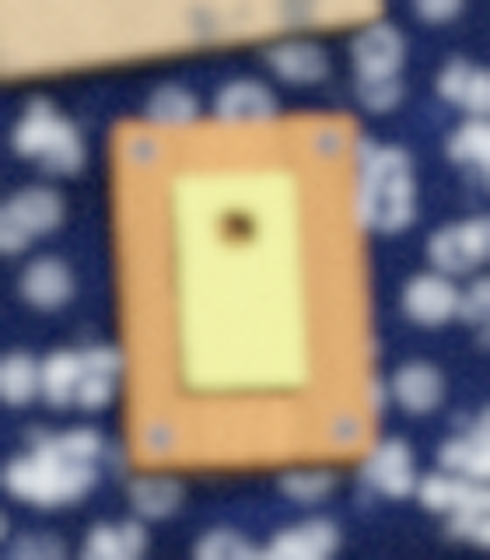

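Call:
arm_command(
  commands=[0.0025,0.003,0.05,0,0,0,0.75,0.0025,0.003,0.09,0,0,0,0.75,0.0025,0.003,0.115,0,0,0,0.75,0.0025,0.003,0.127,0,0,0,0.75,0.0025,0.003,0.133,0,0,0,0.75,0.0025,0.003,0.137,0,0,0,0.75,0.0025,0.003,0.137,0,0,0,0.75],
)

```text
t: 8.5
eef_pos: [0.4685, 0.1749, 0.0047]
tool_rot: [-0.0, 1.0, -0.013, 0.001]
contact_force: [0.8, 0.0, 0.3]
gripper_width: 0.748
grasp_force: 0.0
```

Call:
arm_command(
  commands=[0,0,0,0,0,0,0.4,0,0,0,0,0,0,0.4,0,0,0,0,0,0,0.3,0,0,0,0,0,0,0.3,0,0,0,0,0,0,0.3,0,0,0,0,0,0,0.3],
)

```text
t: 9.1
eef_pos: [0.4685, 0.1752, 0.0056]
tool_rot: [-0.0, 1.0, -0.013, 0.001]
contact_force: [-0.3, -0.2, 6.8]
gripper_width: 0.499
grasp_force: 39.8
```

```bash
python3 -c "
from h import *
st()"
```

```text
9.1 [0.4685 0.1752 0.0056] [-0.3 -0.2  6.8] 0.499 39.8
yaw -1.53 zaxis [ 0.002  0.001 -1.   ]
```

Call:
arm_command(
  commands=[0,0,-0.03,0,0,0,0.3,0,0,-0.08,0,0,0,0.3,0,0,-0.12,0,0,0,0.3,0.04,0.035,-0.13,0,0,-3.3,0.3,0.08,0.07,-0.13,0,0,-3.3,0.3,0.11,0.1,-0.13,0,0,-3.3,0.3,0.14,0.13,-0.13,0,0,-3.3,0.3,0.17,0.155,-0.13,0,0,-3.3,0.3],
)

```text
t: 9.9
eef_pos: [0.6347, 0.0127, 0.135]
tool_rot: [0.0, 1.0, 0.015, 0.0]
contact_force: [-0.9, 1.2, 0.2]
gripper_width: 0.499
grasp_force: 41.7
```

Call:
arm_command(
  commands=[0.048,0.034,0,0,0,0,0.3,0.048,0.034,0,0,0,0,0.3,0.048,0.034,0,0,0,0,0.3,0.048,0.034,0.02,0,0,0,0.3,0.048,0.034,0.04,0,0,0,0.3,0.048,0.034,0.05,0,0,0,0.3,0.048,0.034,0.05,0,0,0,0.3],
)

```text
t: 10.6
eef_pos: [0.6805, -0.0157, 0.0829]
tool_rot: [-0.0, 1.0, 0.017, -0.002]
contact_force: [-0.2, -0.4, -0.2]
gripper_width: 0.495
grasp_force: 41.7
```

```bash
python3 -c "
from h import *
st()"
```

```text
10.6 [ 0.6805 -0.0157  0.0829] [-0.2 -0.4 -0.2] 0.495 41.7
yaw 1.9 zaxis [-0.004  0.    -1.   ]
```

Call:
arm_command(
  commands=[-0.0005,0.0055,0.01,0,0,0,0.3,-0.0005,0.0055,0.018,0,0,0,0.3,-0.0005,0.0055,0.022,0,0,0,0.3,-0.0005,0.0055,0.023,0,0,0,0.3,-0.0005,0.0055,0.023,0,0,0,0.3],
)

```text
t: 11.1
eef_pos: [0.6823, -0.0223, 0.0612]
tool_rot: [-0.0, 1.0, 0.016, -0.0]
contact_force: [-0.1, 0.0, -1.0]
gripper_width: 0.498
grasp_force: 41.7
```

```bash
python3 -c "
from h import *
st()"
```

```text
11.1 [ 0.6823 -0.0223  0.0612] [-0.1  0.  -1. ] 0.498 41.7
yaw 1.81 zaxis [-0.  0. -1.]
```

Call:
arm_command(
  commands=[-0.0023,-0.001,0.001,0,0,0,0.3,-0.0023,-0.001,0.002,0,0,0,0.3,-0.0023,-0.001,0.003,0,0,0,0.3,-0.0023,-0.001,0.0035,0,0,0,0.3,-0.0023,-0.001,0.0035,0,0,0,0.3],
)

```text
t: 11.6
eef_pos: [0.68, -0.0216, 0.0578]
tool_rot: [0.0, 1.0, 0.016, 0.0]
contact_force: [-0.7, -0.1, -0.8]
gripper_width: 0.496
grasp_force: 41.8
```

Call:
arm_command(
  commands=[0,0,0,0,0,0,0.65,0,0,0,0,0,0,0.65,0,0,0,0,0,0,0.7,0,0,-0.03,0,0,0,0.75,0,0,-0.07,0,0,0,0.75,0,0,-0.09,0,0,0,0.75,0,0,-0.09,0,0,0,0.75],
)

```text
t: 12.3
eef_pos: [0.6824, -0.0213, 0.1519]
tool_rot: [-0.0, 1.0, 0.016, 0.004]
contact_force: [0.3, 0.1, -0.4]
gripper_width: 0.748
grasp_force: 0.0
```

Call:
arm_command(
  commands=[-0.05,-0.02,0,0,0,5,0.75,-0.1,-0.05,0,0,0,10.8,0.75,-0.145,-0.09,0,0,0,10.8,0.75,-0.165,-0.135,0,0,0,10.8,0.75,-0.18,-0.18,0,0,0,10.8,0.75,-0.195,-0.225,0,0,0,10.8,0.75,-0.205,-0.27,0,0,0,10.8,0.75,-0.211,-0.309,0,0,0,10.8,0.75],
)

```text
t: 13.1
eef_pos: [0.4577, 0.2818, 0.147]
tool_rot: [0.001, 0.997, -0.078, -0.0]
contact_force: [0.2, -0.1, 0.7]
gripper_width: 0.753
grasp_force: 0.0
```

Run:
```python
from h import *
st(); c=read_camera("top"); stack(c,(0,0,185),(179,35,255),.064)
for ch in(0,): p=dark(c,369.4,196.5,ch,4); print("hole",ch,np.round(p,1),onz(c,*p,.064).round(4))
for ct in blobs(c,(0,150,90),(8,255,255),60,(235,265,275,315)): print("red",rect(c,ct,.012))
```

```text
13.1 [0.4577 0.2818 0.147 ] [ 0.2 -0.1  0.7] 0.753 0.0
yaw -9.0 zaxis [-0.001 -0.001 -1.   ]
leaf ([678.9, -20.5], [44.0, 79.9], np.float32(-1.4)) (362, 189, 18, 31)
hole 0 [369.9 196.2] [ 0.6993 -0.0195  0.064 ]
```

Call:
arm_command(
  commands=[0.003,0,0.05,0,0,0,0.75,0.003,0,0.09,0,0,0,0.75,0.003,0,0.115,0,0,0,0.75,0.003,0,0.13,0,0,0,0.75,0.003,0,0.137,0,0,0,0.75,0.003,0,0.142,0,0,0,0.75,0.003,0,0.142,0,0,0,0.75],
)

```text
t: 13.85
eef_pos: [0.4627, 0.2803, 0.006]
tool_rot: [-0.0, 0.997, -0.079, 0.0]
contact_force: [1.5, 0.2, -0.3]
gripper_width: 0.748
grasp_force: 0.0
```

Call:
arm_command(
  commands=[0,0,0,0,0,0,0.4,0,0,0,0,0,0,0.4,0,0,0,0,0,0,0.3,0,0,0,0,0,0,0.3,0,0,0,0,0,0,0.3,0,0,0,0,0,0,0.3],
)

```text
t: 14.45
eef_pos: [0.4631, 0.2807, 0.0071]
tool_rot: [-0.001, 0.997, -0.079, 0.001]
contact_force: [-0.7, -0.9, 7.0]
gripper_width: 0.492
grasp_force: 39.9
```

```bash
python3 -c "
from h import *
st()"
```

```text
14.45 [0.4631 0.2807 0.0071] [-0.7 -0.9  7. ] 0.492 39.9
yaw -9.02 zaxis [ 0.002  0.001 -1.   ]
```

Call:
arm_command(
  commands=[0,0,-0.03,0,0,0,0.3,0,0,-0.08,0,0,0,0.3,0,0,-0.12,0,0,0,0.3,0.02,0.04,-0.14,0,0,-2,0.3,0.05,0.08,-0.14,0,0,-6,0.3,0.09,0.11,-0.14,0,0,-10.8,0.3,0.13,0.14,-0.14,0,0,-10.8,0.3,0.168,0.166,-0.14,0,0,-10.8,0.3],
)

```text
t: 15.25
eef_pos: [0.6036, 0.0873, 0.1467]
tool_rot: [0.0, 1.0, 0.015, 0.001]
contact_force: [0.8, 1.4, -0.7]
gripper_width: 0.494
grasp_force: 41.1
```

```bash
python3 -c "
from h import *
st()"
```

```text
15.25 [0.6036 0.0873 0.1467] [ 0.8  1.4 -0.7] 0.494 41.1
yaw 1.73 zaxis [ 0.001 -0.    -1.   ]
```

Call:
arm_command(
  commands=[0.0745,0.111,0,0,0,0,0.3,0.0745,0.111,0,0,0,0,0.3,0.0745,0.111,0,0,0,0,0.3,0.0745,0.111,0,0,0,0,0.3,0.0745,0.111,0.03,0,0,0,0.3,0.0745,0.111,0.05,0,0,0,0.3,0.0745,0.111,0.057,0,0,0,0.3,0.0745,0.111,0.057,0,0,0,0.3],
)

```text
t: 16.05
eef_pos: [0.6792, -0.0181, 0.0881]
tool_rot: [-0.0, 1.0, 0.016, -0.001]
contact_force: [-0.6, -0.2, 0.1]
gripper_width: 0.492
grasp_force: 41.0
```

```bash
python3 -c "
from h import *
st()"
```

```text
16.05 [ 0.6792 -0.0181  0.0881] [-0.6 -0.2  0.1] 0.492 41.0
yaw 1.84 zaxis [-0.002  0.    -1.   ]
```

Call:
arm_command(
  commands=[0.001,0.0025,0.006,0,0,0,0.3,0.001,0.0025,0.011,0,0,0,0.3,0.001,0.0025,0.0135,0,0,0,0.3,0.001,0.0025,0.0135,0,0,0,0.3,0.001,0.0025,0.0135,0,0,0,0.3],
)

```text
t: 16.55
eef_pos: [0.6814, -0.021, 0.0755]
tool_rot: [-0.0, 1.0, 0.016, 0.0]
contact_force: [-0.3, -0.3, -0.1]
gripper_width: 0.492
grasp_force: 41.1
```

```bash
python3 -c "
from h import *
st()"
```

```text
16.55 [ 0.6814 -0.021   0.0755] [-0.3 -0.3 -0.1] 0.492 41.1
yaw 1.8 zaxis [ 0.  0. -1.]
```

Call:
arm_command(
  commands=[0,0,0.002,0,0,0,0.3,0,0,0.004,0,0,0,0.3,0,0,0.004,0,0,0,0.3,0,0,0.004,0,0,0,0.65,0,0,0.004,0,0,0,0.7,0,0,0.004,0,0,0,0.75,0,0,0.012,0,0,0,0.75,0,0,0.02,0,0,0,0.75],
  force=20,
)

```text
t: 17.35
eef_pos: [0.6813, -0.0211, 0.0547]
tool_rot: [0.0, 1.0, 0.016, 0.0]
contact_force: [0.2, 0.1, -0.2]
gripper_width: 0.748
grasp_force: 0.0
```

Call:
arm_command(
  commands=[0,0,0.007,0,0,0,0.75,0,0,0.007,0,0,0,0.75,0,0,0.007,0,0,0,0.55,0,0,0.007,0,0,0,0.45,0,0,0.007,0,0,0,0.4,0,0,0.007,0,0,0,0.4,0,0,0.007,0,0,0,0.4],
  force=20,
)

```text
t: 18.05
eef_pos: [0.6814, -0.0209, 0.0484]
tool_rot: [-0.0, 1.0, 0.016, 0.0]
contact_force: [0.7, 1.4, -0.4]
gripper_width: 0.513
grasp_force: 23.7
```

```bash
python3 -c "
from h import *
st()"
```

```text
18.05 [ 0.6814 -0.0209  0.0484] [ 0.7  1.4 -0.4] 0.513 23.7
yaw 1.8 zaxis [ 0.  0. -1.]
```

Call:
arm_command(
  commands=[0,0,0,0,0,0,0.65,0,0,0,0,0,0,0.75,0,0,-0.01,0,0,0,0.75,0,0,-0.05,0,0,0,0.75,0,0,-0.1,0,0,0,0.75,0,0,-0.14,0,0,0,0.75,-0.04,0.03,-0.16,0,0,0,0.75,-0.08,0.06,-0.16,0,0,0,0.75],
)

```text
t: 18.85
eef_pos: [0.6081, -0.0804, 0.2127]
tool_rot: [0.0, 1.0, 0.017, 0.004]
contact_force: [0.6, -1.1, 0.3]
gripper_width: 0.75
grasp_force: 0.0
```

Call:
arm_command(
  commands=[-0.05,0,0,0,0,0,0.75,-0.1,0,0,0,0,0,0.75,-0.15,0,0,0,0,0,0.75,-0.15,0,0,0,0,0,0.75],
)

```text
t: 19.25
eef_pos: [0.448, -0.0871, 0.2072]
tool_rot: [0.001, 1.0, 0.015, -0.004]
contact_force: [0.8, -0.2, 0.9]
gripper_width: 0.75
grasp_force: 0.0
```

Run:
```python
from h import *
st(); c=read_camera("top"); s=read_camera("side"); stack(c,(0,150,90),(8,255,255),.076)
p=dark(c,369.8,195,0,4); print("hole",np.round(p,1),onz(c,*p,.076).round(4))
a=cv2.resize(c["img"][165:240,335:405,::-1],(490,525),interpolation=cv2.INTER_CUBIC)
b=cv2.resize(c["img"][175:235,425:465,::-1],(280,420),interpolation=cv2.INTER_CUBIC); d=cv2.resize(s["img"][165:220,325:365,::-1],(280,385),interpolation=cv2.INTER_CUBIC)
cv2.imwrite("pics/p1.png",np.vstack([np.hstack([a[:420,100:400],b]),np.hstack([d,np.zeros((385,300,3),np.uint8)])])[:600]); cv2.imwrite("pics/p2.png",np.hstack([a[50:435,100:400],b[:385],d[:385,:220]]))
```

```text
19.25 [ 0.448  -0.0871  0.2072] [ 0.8 -0.2  0.9] 0.75 0.0
yaw 1.68 zaxis [-0.007 -0.002 -1.   ]
hole [370.2 195.4] [ 0.6985 -0.0192  0.076 ]
```

View pics/p2.png

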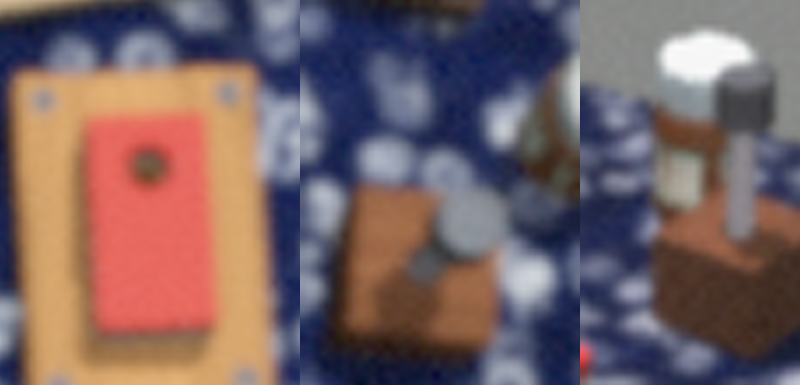

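Run:
```python
from h import *
c=read_camera("top"); s=read_camera("side"); g=cv2.resize(c["img"][195:222,435:465],None,fx=8,fy=8,interpolation=cv2.INTER_CUBIC)
h=cv2.cvtColor(g,cv2.COLOR_RGB2HSV); m=((h[...,1]<60)&(h[...,2]>90)&(h[...,2]<190)).astype(np.uint8)
m=cv2.morphologyEx(m,cv2.MORPH_OPEN,np.ones((25,25),np.uint8))
for ct in cv2.findContours(m,0,2)[0]: (x,y),r=cv2.minEnclosingCircle(ct); print(x,y,r,cv2.contourArea(ct)); U,V=435+(x+.5)/8-.5,195+(y+.5)/8-.5; print(U,V,onz(c,U,V,.122).round(4))
o1,d1=ray(c,448.7,206.3); o2,d2=ray(s,348.1,176.0)
t=np.linalg.lstsq(np.stack([d1,-d2],1),o2-o1,rcond=None)[0]; print(o1+t[0]*d1,o2+t[1]*d2)
print("onz eye",onz(c,448.7,206.3,.122),onz(s,348.1,176.0,.122))
```

```text
118.0472412109375 79.95669555664062 81.39422607421875 8624.5
449.3184051513672 204.55708694458008 [ 0.6625 -0.2123  0.122 ]
20.0 26.5 33.20024871826172 1967.5
437.0625 197.875 [ 0.6798 -0.1822  0.122 ]
[ 0.65797218 -0.21041862  0.1224026 ] [ 0.65748396 -0.2106381   0.12235089]
onz eye [ 0.65805879 -0.21051643  0.122     ] [ 0.65778929 -0.21123461  0.122     ]
```

Call:
arm_command(
  commands=[0.2065,0.1315,0,0,0,0,0.75,0.2065,0.1315,0,0,0,0,0.75,0.2065,0.1315,0,0,0,0,0.75,0.2065,0.1315,0,0,0,0,0.75,0.2065,0.1315,0,0,0,0,0.75,0.2065,0.1315,0,0,0,0,0.75,0.2065,0.1315,0,0,0,0,0.75],
)

```text
t: 20.15
eef_pos: [0.6681, -0.2111, 0.2068]
tool_rot: [-0.001, 1.0, 0.016, -0.0]
contact_force: [-0.5, 0.2, -0.2]
gripper_width: 0.751
grasp_force: 0.0
```

```bash
python3 -c "
from h import *
st()"
```

```text
20.15 [ 0.6681 -0.2111  0.2068] [-0.5  0.2 -0.2] 0.751 0.0
yaw 1.78 zaxis [-0.001  0.001 -1.   ]
```

Call:
arm_command(
  commands=[-0.0095,0.001,0.02,0,0,0,0.75,-0.0095,0.001,0.05,0,0,0,0.75,-0.0095,0.001,0.08,0,0,0,0.75,-0.0095,0.001,0.1,0,0,0,0.75,-0.0095,0.001,0.11,0,0,0,0.75,-0.0095,0.001,0.113,0,0,0,0.75,-0.0095,0.001,0.113,0,0,0,0.75],
)

```text
t: 20.85
eef_pos: [0.6576, -0.212, 0.0958]
tool_rot: [0.0, 1.0, 0.016, 0.0]
contact_force: [-0.2, 0.1, 0.1]
gripper_width: 0.755
grasp_force: 0.0
```

```bash
python3 -c "
from h import *
st()"
```

```text
20.85 [ 0.6576 -0.212   0.0958] [-0.2  0.1  0.1] 0.755 0.0
yaw 1.82 zaxis [ 0.001 -0.    -1.   ]
```

Call:
arm_command(
  commands=[0.0005,0,0.002,0,0,0,0.5,0.0005,0,0.002,0,0,0,0.3,0.0005,0,0.002,0,0,0,0.2,0.0005,0,0.002,0,0,0,0.15,0.0005,0,0.002,0,0,0,0.15,0.0005,0,0.002,0,0,0,0.15,0.0005,0,0.002,0,0,0,0.15],
  force=50,
)

```text
t: 21.55
eef_pos: [0.6583, -0.2126, 0.0941]
tool_rot: [0.0, 1.0, 0.016, 0.001]
contact_force: [-0.2, -0.5, 6.0]
gripper_width: 0.288
grasp_force: 49.0
```

```bash
python3 -c "
from h import *
st()"
```

```text
21.55 [ 0.6583 -0.2126  0.0941] [-0.2 -0.5  6. ] 0.288 49.0
yaw 1.79 zaxis [ 0.002 -0.001 -1.   ]
```

Call:
arm_command(
  commands=[0,0,-0.02,0,0,0,0.15,0,0,-0.05,0,0,0,0.15,0,0,-0.09,0,0,0,0.15,0,0,-0.11,0,0,0,0.15,0.012,-0.045,-0.11,0,0,0,0.15,0.024,-0.09,-0.11,0,0,0,0.15,0.036,-0.135,-0.11,0,0,0,0.15,0.047,-0.17,-0.11,0,0,0,0.15],
)

```text
t: 22.35
eef_pos: [0.6989, -0.037, 0.2026]
tool_rot: [-0.001, 1.0, 0.017, -0.001]
contact_force: [-0.1, -0.3, -0.7]
gripper_width: 0.284
grasp_force: 49.3
```

Call:
arm_command(
  commands=[0,-0.02,0,0,0,0,0.15,0,-0.02,0,0,0,0,0.15,0,-0.02,0,0,0,0,0.15,0,-0.02,0,0,0,0,0.15],
)

```text
t: 22.75
eef_pos: [0.6983, -0.0233, 0.2027]
tool_rot: [0.001, 1.0, 0.014, -0.0]
contact_force: [0.9, -0.7, -0.6]
gripper_width: 0.287
grasp_force: 49.3
```

Run:
```python
from h import *
st(); s=read_camera("side"); cv2.imwrite("pics/p3.png",cv2.resize(s["img"][130:260,240:380,::-1],None,fx=4.5,fy=4.5,interpolation=cv2.INTER_CUBIC))
```

```text
22.75 [ 0.6983 -0.0233  0.2027] [ 0.9 -0.7 -0.6] 0.287 49.3
yaw 1.66 zaxis [-0.001 -0.001 -1.   ]
```

View pics/p3.png

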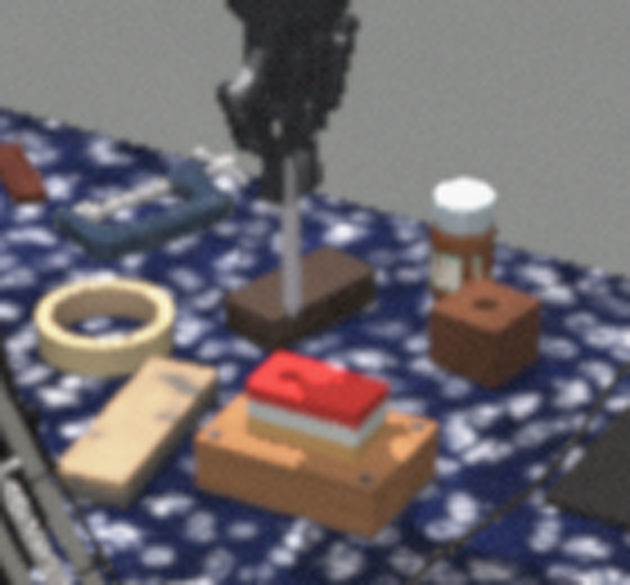

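Call:
arm_command(
  commands=[0.001,-0.0023,0.015,0,0,0,0.15,0.001,-0.0023,0.026,0,0,0,0.15,0.001,-0.0023,0.032,0,0,0,0.15,0.001,-0.0023,0.032,0,0,0,0.15,0.001,-0.0023,0.032,0,0,0,0.15],
)

```text
t: 23.3
eef_pos: [0.6995, -0.0186, 0.1709]
tool_rot: [-0.0, 1.0, 0.016, -0.0]
contact_force: [0.3, 0.4, -1.1]
gripper_width: 0.29
grasp_force: 49.3
```

Run:
```python
from h import *
st(); s=read_camera("side"); z=get_obs()["eef_pos"][2]
print("hole mouth proj",np.round(proj(s,(.6992,-.0194,.076)),1)," foot exp",np.round(proj(s,(.6992,-.0194,z-.084)),1),"top shank exp",np.round(proj(s,(.6992,-.0194,z-.01)),1))
g=s["img"][190:235,285:325]; h=cv2.cvtColor(g,cv2.COLOR_RGB2HSV)
for v in range(0,40,2): 
    row=h[v]; print(190+v,[int(285+i) for i in np.where((row[:,1]<70)&(row[:,2]>90))[0]])
cv2.imwrite("pics/p4.png",cv2.resize(s["img"][170:250,265:345,::-1],None,fx=7,fy=7,interpolation=cv2.INTER_CUBIC))
```

```text
23.3 [ 0.6995 -0.0186  0.1709] [ 0.3  0.4 -1.1] 0.29 49.3
yaw 1.79 zaxis [-0.  0. -1.]
hole mouth proj [303.7 213.6]  foot exp [303.7 210.2] top shank exp [303.4 187.5]
190 [289, 290, 291, 300, 301, 302, 303, 304, 305, 306, 311, 313, 317, 319, 321, 323, 324]
192 [288, 289, 290, 291, 292, 293, 294, 295, 297, 298, 300, 301, 302, 303, 304, 305, 306, 307, 312, 314, 323, 324]
194 [286, 287, 288, 289, 290, 291, 292, 293, 294, 295, 298, 299, 300, 301, 302, 303, 304, 305, 306]
196 [285, 286, 287, 288, 291, 295, 300, 301, 302, 303, 304, 305, 306]
198 [285, 286, 287, 289, 296, 300, 301, 302, 303, 304, 305, 306, 322, 323]
200 [289, 300, 301, 302, 303, 304, 305]
202 [285, 286, 301, 302, 303, 304, 305]
204 [301, 302, 303, 304, 305]
206 [286, 287, 288, 289, 291, 292, 293, 294, 295, 296, 302, 303, 304, 305, 306, 307, 308, 309, 310, 311, 312]
208 [285, 286, 287, 288, 292, 293, 294, 295, 296, 297, 303, 304, 305, 307, 308, 309, 317, 318, 319, 320, 321, 322, 323, 324]
210 [285, 313, 314, 315, 316, 317, 318, 319, 320, 321, 322, 323, 324]
212 [287, 288, 289, 290, 291, 292, 320, 321, 322, 323, 324]
214 [287, 288, 289, 290, 291]
216 [286]
218 [288, 289, 290, 291]
220 [289, 295, 296, 297, 298, 299, 300, 324]
222 [285, 286, 287, 296, 297, 298, 299, 300, 301, 302, 303, 304, 305, 306, 307, 322, 323, 324]
224 [285, 302, 303, 304, 305, 306, 307, 308, 309, 310, 311, 312, 313, 314, 320, 321, 322, 323, 324]
226 [287, 309, 310, 311, 312, 313, 314, 315, 316, 317, 318, 319, 320, 321, 322]
228 [315, 316, 317, 318, 319, 320]
```

View pics/p4.png

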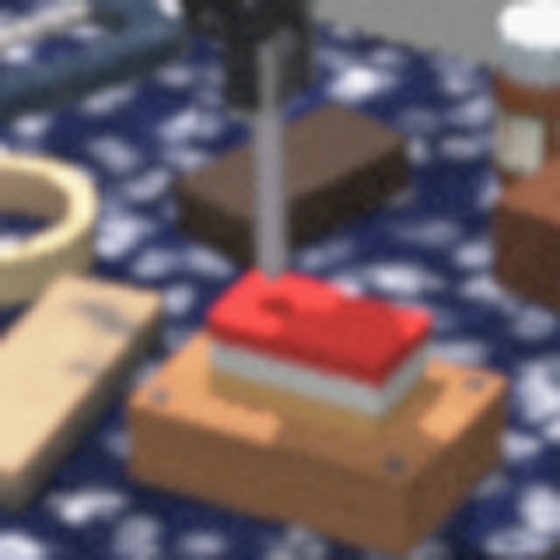

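Call:
arm_command(
  commands=[0,0.0024,0,0,0,0,0.15,0,0.0024,0.005,0,0,0,0.15,0,0.0024,0.009,0,0,0,0.15,0,0.0024,0.013,0,0,0,0.15,0,0.0024,0.017,0,0,0,0.15,0,0.0024,0.017,0,0,0,0.15],
)

```text
t: 23.95
eef_pos: [0.6991, -0.021, 0.1531]
tool_rot: [-0.0, 1.0, 0.016, -0.001]
contact_force: [0.6, 0.0, -0.9]
gripper_width: 0.285
grasp_force: 49.3
```

```bash
python3 -c "
from h import *
st()"
```

```text
23.95 [ 0.6991 -0.021   0.1531] [ 0.6  0.  -0.9] 0.285 49.3
yaw 1.8 zaxis [-0.001 -0.    -1.   ]
```

Call:
arm_command(
  commands=[0,0,0.005,0,0,0,0.15,0,0,0.01,0,0,0,0.15,0,0,0.015,0,0,0,0.15,0,0,0.02,0,0,0,0.15,0,0,0.025,0,0,0,0.15,0,0,0.029,0,0,0,0.15,0,0,0.031,0,0,0,0.15],
)

```text
t: 24.65
eef_pos: [0.6994, -0.0211, 0.1224]
tool_rot: [0.0, 1.0, 0.016, -0.0]
contact_force: [0.7, 0.4, -0.1]
gripper_width: 0.288
grasp_force: 49.4
```

```bash
python3 -c "
from h import *
st()"
```

```text
24.65 [ 0.6994 -0.0211  0.1224] [ 0.7  0.4 -0.1] 0.288 49.4
yaw 1.8 zaxis [-0.001 -0.    -1.   ]
```

Call:
arm_command(
  commands=[0,0,0.003,0,0,0,0.15,0,0,0.006,0,0,0,0.15,0,0,0.009,0,0,0,0.15,0,0,0.012,0,0,0,0.15,0,0,0.015,0,0,0,0.15,0,0,0.016,0,0,0,0.15],
)

```text
t: 25.25
eef_pos: [0.6994, -0.0207, 0.1067]
tool_rot: [-0.0, 1.0, 0.016, -0.0]
contact_force: [-0.0, 1.3, 0.2]
gripper_width: 0.287
grasp_force: 49.4
```

```bash
python3 -c "
from h import *
st()"
```

```text
25.25 [ 0.6994 -0.0207  0.1067] [-0.   1.3  0.2] 0.287 49.4
yaw 1.81 zaxis [-0.001  0.    -1.   ]
```

Call:
arm_command(
  commands=[0,0,0.002,0,0,0,0.15,0,0,0.0035,0,0,0,0.15,0,0,0.0035,0,0,0,0.35,0,0,0.0035,0,0,0,0.5,0,0,0.0035,0,0,0,0.7,0,0,0.0035,0,0,0,0.7,0,0,-0.03,0,0,0,0.75,0,0,-0.07,0,0,0,0.75],
)

```text
t: 26.05
eef_pos: [0.6982, -0.0213, 0.1759]
tool_rot: [0.0, 1.0, 0.016, -0.002]
contact_force: [0.2, -0.0, 0.2]
gripper_width: 0.753
grasp_force: 0.0
```

Call:
arm_command(
  commands=[0,0,-0.03,0,0,0,0.75,-0.05,0,-0.04,0,0,0,0.75,-0.1,0,-0.04,0,0,0,0.75,-0.15,0,-0.04,0,0,0,0.75,-0.2,0,-0.04,0,0,0,0.75,-0.2,0,-0.04,0,0,0,0.75],
)

```text
t: 26.65
eef_pos: [0.4919, -0.0284, 0.2157]
tool_rot: [0.001, 1.0, 0.015, -0.004]
contact_force: [0.3, -0.1, 0.4]
gripper_width: 0.751
grasp_force: 0.0
```

Run:
```python
from h import *
st(); s=shot("side","s9.png"); c=shot("top","t9.png")
a=cv2.resize(c["img"][160:330,330:530,::-1],None,fx=2.4,fy=2.4,interpolation=cv2.INTER_CUBIC); b=cv2.resize(s["img"][150:270,270:350,::-1],(280,408),interpolation=cv2.INTER_CUBIC)
cv2.imwrite("pics/p5.png",np.hstack([a[:408],b]))
for ct in blobs(c,(8,40,100),(25,255,255),400,(380,245,540,310)): print("mallet",rect(c,ct,.03),cv2.boundingRect(ct))
```

```text
26.65 [ 0.4919 -0.0284  0.2157] [ 0.3 -0.1  0.4] 0.751 0.0
yaw 1.78 zaxis [-0.007 -0.003 -1.   ]
mallet ([460.3, -305.7], [70.5, 196.0], np.float32(-86.6)) (443, 272, 74, 30)
```

View pics/p5.png

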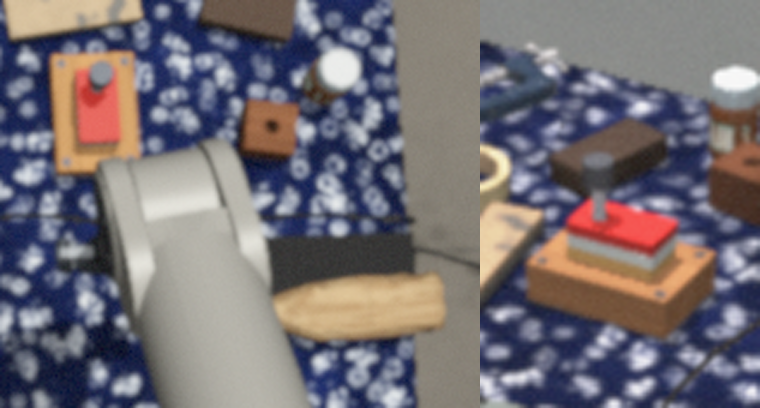

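Call:
arm_command(
  commands=[-0.01,-0.05,0,0,0,0,0.75,-0.01,-0.1,0,0,0,0,0.75,-0.01,-0.15,0,0,0,0,0.75,-0.01,-0.2,0,0,0,0,0.75,-0.01,-0.25,0,0,0,0,0.75,-0.01,-0.25,0,0,0,0,0.75],
)

```text
t: 27.35
eef_pos: [0.4819, 0.232, 0.2182]
tool_rot: [-0.003, 1.0, 0.021, 0.001]
contact_force: [-0.7, -0.5, 0.3]
gripper_width: 0.752
grasp_force: 0.0
```

Run:
```python
from h import *
st(); s=read_camera("side"); c=read_camera("top")
a=cv2.resize(c["img"][240:320,380:530,::-1],None,fx=5,fy=5,interpolation=cv2.INTER_CUBIC); b=cv2.resize(s["img"][180:240,360:450,::-1],None,fx=3.2,fy=3.2,interpolation=cv2.INTER_CUBIC)
b=cv2.copyMakeBorder(b,0,0,0,750-b.shape[1],cv2.BORDER_CONSTANT); cv2.imwrite("pics/p6.png",np.vstack([a,b]))
for ct in blobs(c,(8,40,100),(25,255,255),400,(380,245,540,320)):
    print("mallet",rect(c,ct,.025),cv2.boundingRect(ct)); m=ct[:,0]
    for u in range(m[:,0].min()+3,m[:,0].max(),10):
        vs=m[m[:,0]==u][:,1]; P=[onz(c,u,v,.022)[:2]*1000 for v in (vs.min(),vs.max())]; print(u,np.round(P,0).tolist(),np.mean(P,0).round(1))
```

```text
27.35 [0.4819 0.232  0.2182] [-0.7 -0.5  0.3] 0.752 0.0
yaw 2.4 zaxis [ 0.002  0.007 -1.   ]
mallet ([457.7, -246.1], [70.8, 319.5], np.float32(-87.1)) (397, 272, 120, 30)
400 [[471.0, -96.0], [435.0, -95.0]] [453.  -95.3]
410 [[473.0, -122.0], [434.0, -121.0]] [ 453.8 -121.6]
420 [[473.0, -149.0], [436.0, -147.0]] [ 454.7 -147.9]
430 [[472.0, -175.0], [439.0, -174.0]] [ 455.5 -174.3]
440 [[475.0, -202.0], [438.0, -200.0]] [ 456.3 -200.9]
450 [[482.0, -229.0], [435.0, -227.0]] [ 458.4 -227.6]
460 [[489.0, -256.0], [426.0, -253.0]] [ 457.8 -254.3]
470 [[491.0, -283.0], [426.0, -280.0]] [ 458.6 -281.1]
480 [[496.0, -310.0], [428.0, -307.0]] [ 462.  -308.3]
490 [[496.0, -337.0], [427.0, -334.0]] [ 461.4 -335.4]
500 [[495.0, -365.0], [429.0, -361.0]] [ 462.1 -362.7]
510 [[500.0, -392.0], [434.0, -388.0]] [ 466.7 -390.5]
```

View pics/p6.png

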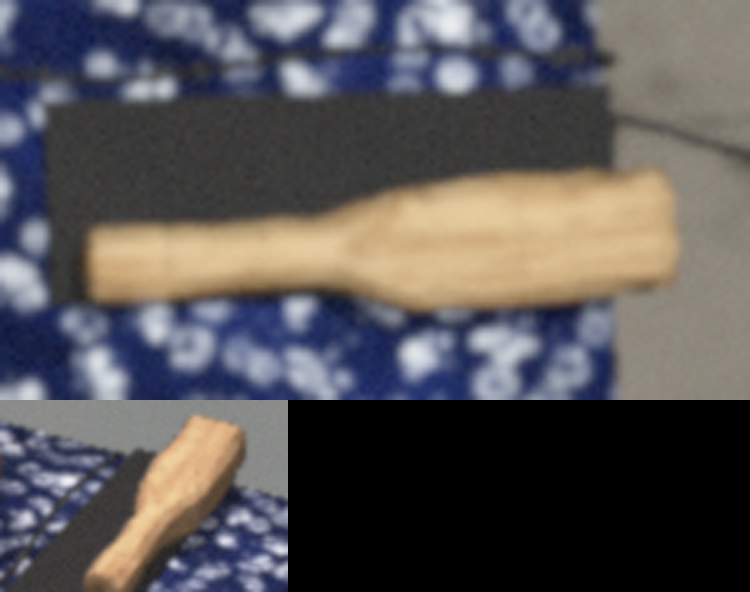

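Call:
arm_command(
  commands=[-0.044,0.42,0,0,0,-68,0.75,-0.044,0.42,0,0,0,-68,0.75,-0.044,0.42,0,0,0,-68,0.75,-0.044,0.42,0,0,0,-68,0.75,-0.044,0.42,0,0,0,-68,0.75,-0.044,0.42,0,0,0,-68,0.75,-0.044,0.42,0,0,0,-68,0.75,-0.044,0.42,0,0,0,-68,0.75],
)

```text
t: 28.25
eef_pos: [0.4578, -0.1242, 0.2175]
tool_rot: [0.001, 0.862, 0.507, 0.0]
contact_force: [0.7, -0.1, -0.6]
gripper_width: 0.75
grasp_force: 0.0
```

Run:
```python
from h import *
st(); c=read_camera("top")
for u,v in ((389.5,261.5),(389.9,300.3),(501.9,257.5)): print("mat corner",onz(c,u,v,.008).round(4))
```

```text
28.25 [ 0.4578 -0.1242  0.2175] [ 0.7 -0.1 -0.6] 0.75 0.0
yaw 60.9 zaxis [ 0.001 -0.001 -1.   ]
mat corner [ 0.5347 -0.0719  0.008 ]
mat corner [ 0.4324 -0.07    0.008 ]
mat corner [ 0.5406 -0.3773  0.008 ]
```

Call:
arm_command(
  commands=[-0.0595,0.031,0,0,0,-31,0.75,-0.0595,0.031,0,0,0,-31,0.75,-0.0595,0.031,0,0,0,-31,0.75,-0.0595,0.031,0,0,0,-31,0.75,-0.0595,0.031,0,0,0,-31,0.75,-0.0595,0.031,0,0,0,-31,0.75],
)

```text
t: 28.9
eef_pos: [0.4559, -0.1885, 0.2172]
tool_rot: [0.0, 0.698, 0.716, -0.0]
contact_force: [0.4, -1.1, 0.5]
gripper_width: 0.75
grasp_force: 0.0
```

```bash
python3 -c "
from h import *
st()"
```

```text
28.9 [ 0.4559 -0.1885  0.2172] [ 0.4 -1.1  0.5] 0.75 0.0
yaw 91.49 zaxis [ 0. -0. -1.]
```

Call:
arm_command(
  commands=[-0.0035,0,0.045,0,0,0,0.75,-0.0035,0,0.09,0,0,0,0.75,-0.0035,0,0.13,0,0,0,0.75,-0.0035,0,0.16,0,0,0,0.75,-0.0035,0,0.18,0,0,0,0.75,-0.0035,0,0.193,0,0,0,0.75,-0.0035,0,0.201,0,0,0,0.75,-0.0035,0,0.201,0,0,0,0.75],
)

```text
t: 29.7
eef_pos: [0.4561, -0.1909, 0.0158]
tool_rot: [-0.0, 0.696, 0.718, -0.0]
contact_force: [0.6, -0.2, 0.0]
gripper_width: 0.747
grasp_force: 0.0
```

```bash
python3 -c "
from h import *
st()"
```

```text
29.7 [ 0.4561 -0.1909  0.0158] [ 0.6 -0.2  0. ] 0.747 0.0
yaw 91.74 zaxis [-0.001  0.    -1.   ]
```

Close firmly.

Call:
arm_command(
  commands=[0,0,0,0,0,0,0.5,0,0,0,0,0,0,0.4,0,0,0,0,0,0,0.3,0,0,0,0,0,0,0.25,0,0,0,0,0,0,0.25,0,0,0,0,0,0,0.25],
  force=110,
)

```text
t: 30.3
eef_pos: [0.4568, -0.1913, 0.0177]
tool_rot: [0.001, 0.696, 0.718, 0.0]
contact_force: [-1.0, 0.9, 10.2]
gripper_width: 0.368
grasp_force: 107.9
```

Call:
arm_command(
  commands=[0,0,-0.01,0,0,0,0.2,0,0,-0.03,0,0,0,0.2,0,0,-0.06,0,0,0,0.2,0,0,-0.1,0,0,0,0.2,0,0,-0.15,0,0,0,0.2,0,0,-0.2,0,0,0,0.2,0,0,-0.2,0,0,0,0.2],
)

```text
t: 31.0
eef_pos: [0.4602, -0.1918, 0.2236]
tool_rot: [0.006, 0.696, 0.718, 0.002]
contact_force: [1.3, 0.2, -2.9]
gripper_width: 0.369
grasp_force: 109.1
```

Run:
```python
from h import *
st(); print(get_obs()["torque"]); s=read_camera("side"); c=read_camera("top"); cv2.imwrite("pics/m1.png",np.hstack([cv2.resize(s["img"][90:250,330:480,::-1],(400,427)),cv2.resize(c["img"][230:340,370:545,::-1],(400,251)) if 0 else cv2.resize(c["img"][220:380,380:530,::-1],(400,427))]))
```

```text
31.0 [ 0.4602 -0.1918  0.2236] [ 1.3  0.2 -2.9] 0.369 109.1
yaw 91.78 zaxis [ 0.012 -0.005 -1.   ]
[ 0.21916107 -0.13821333  0.03749018]
```

View pics/m1.png

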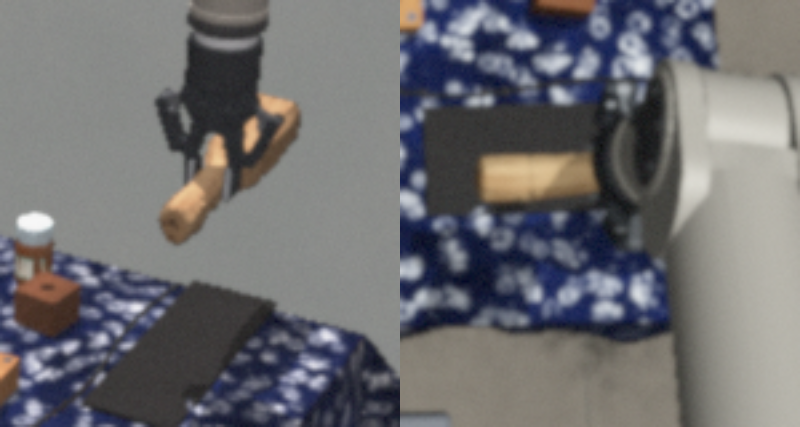

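Call:
arm_command(
  commands=[0.015,0.015,0,0,0,0,0.2,0.04,0.04,0,0,0,0,0.2,0.07,0.07,0,0,0,0,0.2,0.1,0.1,0,0,0,0,0.2,0.13,0.13,0,0,0,0,0.2,0.16,0.16,0,0,0,0,0.2,0.19,0.19,0,0,0,0,0.2,0.21,0.215,0,0,0,0,0.2],
)

```text
t: 31.9
eef_pos: [0.6641, 0.0289, 0.2135]
tool_rot: [-0.002, 0.695, 0.719, -0.001]
contact_force: [-0.2, -0.8, -1.5]
gripper_width: 0.366
grasp_force: 109.3
```

Call:
arm_command(
  commands=[0.02,0.02,0,0,0,0,0.2,0.03,0.03,0,0,0,0,0.2,0.032,0.03,0,0,0,0,0.2,0.032,0.03,0,0,0,0,0.2,0.032,0.03,0,0,0,0,0.2],
)

```text
t: 32.4
eef_pos: [0.6926, 0.0567, 0.2157]
tool_rot: [0.0, 0.697, 0.718, -0.001]
contact_force: [0.2, 0.4, -2.8]
gripper_width: 0.368
grasp_force: 109.3
```

Run:
```python
from h import *
st(); print(get_obs()["torque"])
```

```text
32.4 [0.6926 0.0567 0.2157] [ 0.2  0.4 -2.8] 0.368 109.3
yaw 91.7 zaxis [-0.001 -0.001 -1.   ]
[ 0.21530605  0.03613424 -0.04027497]
```

Call:
arm_command(
  commands=[0,0.0045,0.015,0,0,0,0.2,0,0.0045,0.03,0,0,0,0.2,0,0.0045,0.045,0,0,0,0.2,0,0.0045,0.055,0,0,0,0.2,0,0.0045,0.06,0,0,0,0.2,0,0.0045,0.062,0,0,0,0.2,0,0.0045,0.062,0,0,0,0.2],
)

```text
t: 33.1
eef_pos: [0.698, 0.0589, 0.1541]
tool_rot: [-0.0, 0.696, 0.718, 0.0]
contact_force: [0.5, -0.3, -1.0]
gripper_width: 0.371
grasp_force: 109.3
```

Run:
```python
from h import *
st(); s=read_camera("side"); c=read_camera("top"); cv2.imwrite("pics/m2.png",np.hstack([cv2.resize(s["img"][130:260,260:390,::-1],(400,400)),cv2.resize(c["img"][120:250,330:460,::-1],(400,400))]))
```

```text
33.1 [0.698  0.0589 0.1541] [ 0.5 -0.3 -1. ] 0.371 109.3
yaw 91.8 zaxis [ 0.  0. -1.]
```

View pics/m2.png

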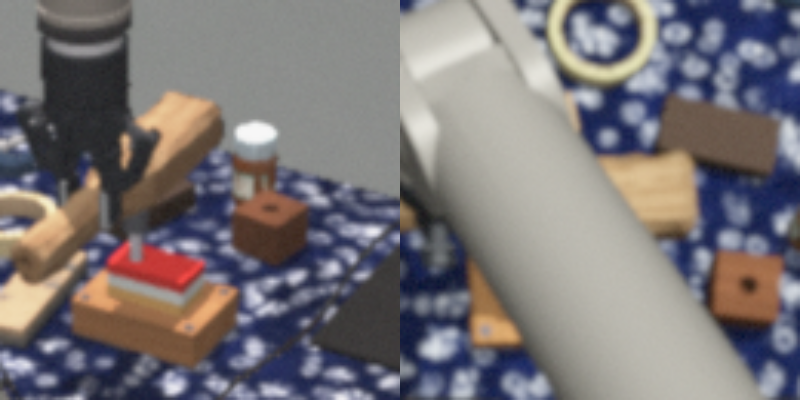

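Call:
arm_command(
  commands=[0,0,0.002,0,0,0,0.2,0,0,0.004,0,0,0,0.2,0,0,0.006,0,0,0,0.2,0,0,0.008,0,0,0,0.2,0,0,0.01,0,0,0,0.2,0,0,0.01,0,0,0,0.2],
)

```text
t: 33.8
eef_pos: [0.6977, 0.0587, 0.1437]
tool_rot: [-0.0, 0.696, 0.718, -0.0]
contact_force: [0.1, -0.2, -3.0]
gripper_width: 0.374
grasp_force: 109.3
```

Run:
```python
from h import *
st(); print(get_obs()["torque"])
```

```text
33.8 [0.6977 0.0587 0.1437] [ 0.1 -0.2 -3. ] 0.374 109.3
yaw 91.79 zaxis [-0.001 -0.    -1.   ]
[ 0.21216838  0.02502898 -0.00207339]
```

Call:
arm_command(
  commands=[0,0,0.001,0,0,0,0.2,0,0,0.002,0,0,0,0.2,0,0,0.003,0,0,0,0.2,0,0,0.004,0,0,0,0.2,0,0,0.005,0,0,0,0.2,0,0,0.006,0,0,0,0.2,0,0,0.007,0,0,0,0.2],
)

```text
t: 34.5
eef_pos: [0.6985, 0.059, 0.1379]
tool_rot: [0.0, 0.696, 0.718, 0.001]
contact_force: [0.1, 0.9, 2.7]
gripper_width: 0.369
grasp_force: 109.8
```

Run:
```python
from h import *
st(); print(get_obs()["torque"])
```

```text
34.5 [0.6985 0.059  0.1379] [0.1 0.9 2.7] 0.369 109.8
yaw 91.8 zaxis [ 0.001  0.    -1.   ]
[-0.0588415   0.09143166 -0.06875178]
```

Call:
arm_command(
  commands=[0,0,0.001,0,0,0,0.2,0,0,0.002,0,0,0,0.2,0,0,0.003,0,0,0,0.2,0,0,0.004,0,0,0,0.2,0,0,0.005,0,0,0,0.2,0,0,0.006,0,0,0,0.2],
)

```text
t: 35.1
eef_pos: [0.698, 0.0588, 0.131]
tool_rot: [-0.0, 0.696, 0.718, 0.0]
contact_force: [0.4, 0.5, 4.3]
gripper_width: 0.368
grasp_force: 109.7
```

Run:
```python
from h import *
st(); print(get_obs()["torque"]); s=read_camera("side"); c=read_camera("top"); cv2.imwrite("pics/m3.png",np.hstack([cv2.resize(s["img"][150:250,260:360,::-1],(560,560))]))
```

```text
35.1 [0.698  0.0588 0.131 ] [0.4 0.5 4.3] 0.368 109.7
yaw 91.79 zaxis [-0.  0. -1.]
[-0.00332446  0.03444966 -0.0581193 ]
```

Call:
arm_command(
  commands=[0,0,0.001,0,0,0,0.2,0,0,0.002,0,0,0,0.2,0,0,0.003,0,0,0,0.2,0,0,0.004,0,0,0,0.2,0,0,0.004,0,0,0,0.2],
)

```text
t: 35.7
eef_pos: [0.6979, 0.0588, 0.127]
tool_rot: [-0.0, 0.696, 0.718, -0.0]
contact_force: [0.3, 1.0, 2.3]
gripper_width: 0.368
grasp_force: 109.6
```

Run:
```python
from h import *
st(); print(get_obs()["torque"])
```

```text
35.7 [0.6979 0.0588 0.127 ] [0.3 1.  2.3] 0.368 109.6
yaw 91.79 zaxis [-0. -0. -1.]
[-0.05436987  0.01647675 -0.00313755]
```

Call:
arm_command(
  commands=[0,0,0.001,0,0,0,0.2,0,0,0.002,0,0,0,0.2,0,0,0.003,0,0,0,0.2,0,0,0.003,0,0,0,0.2],
)

```text
t: 36.1
eef_pos: [0.6985, 0.0593, 0.125]
tool_rot: [0.0, 0.696, 0.718, 0.001]
contact_force: [-0.5, 1.0, 7.0]
gripper_width: 0.37
grasp_force: 110.1
```

Run:
```python
from h import *
st(); print(get_obs()["torque"])
```

```text
36.1 [0.6985 0.0593 0.125 ] [-0.5  1.   7. ] 0.37 110.1
yaw 91.81 zaxis [ 0.002  0.001 -1.   ]
[-0.21328978  0.17503164 -0.02560897]
```

Call:
arm_command(
  commands=[0,0,0.001,0,0,0,0.2,0,0,0.002,0,0,0,0.2,0,0,0.003,0,0,0,0.2,0,0,0.003,0,0,0,0.2],
)

```text
t: 36.5
eef_pos: [0.6986, 0.0599, 0.1225]
tool_rot: [0.0, 0.696, 0.718, 0.001]
contact_force: [-1.5, 1.2, 8.5]
gripper_width: 0.37
grasp_force: 109.0
```

Run:
```python
from h import *
st(); print(get_obs()["torque"])
```

```text
36.5 [0.6986 0.0599 0.1225] [-1.5  1.2  8.5] 0.37 109.0
yaw 91.82 zaxis [ 0.002  0.001 -1.   ]
[-0.06689474  0.23539951 -0.08751388]
```

Call:
arm_command(
  commands=[0,0,-0.03,0,0,0,0.2,0,0,-0.06,0,0,0,0.2,0,0,-0.09,0,0,0,0.2,0,-0.03,-0.1,0,0,0,0.2,0,-0.07,-0.1,0,0,0,0.2,0,-0.11,-0.1,0,0,0,0.2,0,-0.14,-0.1,0,0,0,0.2,0,-0.15,-0.1,0,0,0,0.2],
)

```text
t: 37.3
eef_pos: [0.5442, 0.0535, 0.2201]
tool_rot: [-0.001, 0.696, 0.718, -0.002]
contact_force: [0.1, 0.3, -1.8]
gripper_width: 0.371
grasp_force: 109.8
```

Run:
```python
from h import *
st(); s=read_camera("side"); c=read_camera("top"); a=cv2.cvtColor(cv2.imread("pics/s9.png"),cv2.COLOR_BGR2RGB)
for nm,im in(("before",a),("after",s["img"])):
    h=cv2.cvtColor(im,cv2.COLOR_RGB2HSV)[185:232,303:305]; print(nm,[(185+i,int(r[0][2]),int(r[0][1]),int(r[0][0])) for i,r in enumerate(h)][::1])
for z in(.130,.118,.124): print(z,np.round(proj(s,(.6992,-.0194,z)),1),np.round(proj(s,(.6992,-.0194,z-.024)),1))
```

```text
37.3 [0.5442 0.0535 0.2201] [ 0.1  0.3 -1.8] 0.371 109.8
yaw 91.81 zaxis [-0.004 -0.002 -1.   ]
before [(185, 200, 38, 115), (186, 156, 65, 116), (187, 116, 112, 116), (188, 95, 89, 123), (189, 92, 42, 172), (190, 103, 69, 11), (191, 108, 68, 10), (192, 110, 74, 10), (193, 107, 69, 10), (194, 111, 37, 6), (195, 122, 10, 144), (196, 132, 12, 125), (197, 136, 15, 120), (198, 124, 12, 125), (199, 103, 12, 120), (200, 79, 16, 108), (201, 72, 21, 125), (202, 73, 17, 126), (203, 73, 14, 120), (204, 71, 14, 120), (205, 85, 15, 144), (206, 115, 9, 143), (207, 138, 11, 155), (208, 141, 11, 155), (209, 142, 16, 160), (210, 146, 16, 160), (211, 140, 15, 161), (212, 140, 13, 159), (213, 146, 16, 163), (214, 155, 61, 176), (215, 186, 147, 0), (216, 206, 182, 1), (217, 214, 184, 1), (218, 174, 183, 1), (219, 152, 176, 1), (220, 151, 128, 1), (221, 154, 48, 0), (222, 157, 11, 13), (223, 158, 8, 36), (224, 155, 35, 20), (225, 160, 94, 16), (226, 158, 129, 17), (227, 159, 132, 16), (228, 173, 131, 13), (229, 212, 131, 12), (230, 224, 131, 13), (231, 223, 129, 13)]
after [(185, 201, 38, 116), (186, 15
[... 323 characters left out ...]
, 19, 126), (203, 121, 17, 113), (204, 87, 18, 115), (205, 71, 18, 132), (206, 71, 18, 132), (207, 71, 14, 143), (208, 72, 11, 140), (209, 77, 20, 170), (210, 112, 43, 175), (211, 149, 46, 176), (212, 148, 38, 176), (213, 145, 30, 173), (214, 157, 65, 178), (215, 191, 147, 0), (216, 209, 183, 1), (217, 215, 184, 1), (218, 176, 183, 1), (219, 154, 180, 1), (220, 153, 125, 1), (221, 154, 48, 0), (222, 157, 8, 6), (223, 162, 8, 48), (224, 161, 36, 18), (225, 158, 95, 16), (226, 162, 126, 17), (227, 163, 133, 17), (228, 172, 132, 14), (229, 213, 134, 13), (230, 226, 129, 13), (231, 223, 132, 13)]
0.13 [303.5 197.2] [303.6 204.6]
0.118 [303.5 200.9] [303.6 208.2]
0.124 [303.5 199.1] [303.6 206.4]
```

Call:
arm_command(
  commands=[-0.02,-0.01,0,0,0,0,0.2,-0.05,-0.02,0,0,0,0,0.2,-0.09,-0.03,0,0,0,0,0.2,-0.13,-0.04,0,0,0,0,0.2,-0.17,-0.05,0,0,0,0,0.2,-0.2,-0.06,0,0,0,0,0.2,-0.22,-0.065,0,0,0,0,0.2,-0.2265,-0.066,0,0,0,0,0.2],
)

```text
t: 38.2
eef_pos: [0.4892, -0.1778, 0.2206]
tool_rot: [-0.0, 0.698, 0.716, -0.0]
contact_force: [0.3, -0.9, -2.3]
gripper_width: 0.37
grasp_force: 109.6
```

Run:
```python
from h import *
st(); c=read_camera("top"); a=cv2.cvtColor(cv2.imread("pics/s9.png"),cv2.COLOR_BGR2RGB); s=read_camera("side")
f=lambda im:cv2.resize(im[190:216,296:312,0],None,fx=8,fy=8,interpolation=cv2.INTER_CUBIC).astype(np.float32)
A,B=f(a),f(s["img"]); T=A[24:128,40:80]; r=cv2.matchTemplate(B[:, 32:88],T,cv2.TM_CCOEFF_NORMED); print("shift px",[(x/8) for x in np.array(cv2.minMaxLoc(r)[3])-[8,24]],r.max())
```

```text
38.2 [ 0.4892 -0.1778  0.2206] [ 0.3 -0.9 -2.3] 0.37 109.6
yaw 91.52 zaxis [-0. -0. -1.]
shift px [np.float64(0.75), np.float64(4.0)] 0.90991896
```

Call:
arm_command(
  commands=[0.002,-0.003,0.04,0,0,0,0.2,0.002,-0.003,0.08,0,0,0,0.2,0.002,-0.003,0.12,0,0,0,0.2,0.002,-0.003,0.15,0,0,0,0.2,0.002,-0.003,0.17,0,0,0,0.2,0.002,-0.003,0.183,0,0,0,0.2,0.002,-0.003,0.19,0,0,0,0.2,0.002,-0.003,0.194,0,0,0,0.2],
)

```text
t: 39.1
eef_pos: [0.4869, -0.1717, 0.0271]
tool_rot: [0.0, 0.696, 0.718, 0.0]
contact_force: [0.5, -0.3, -2.6]
gripper_width: 0.372
grasp_force: 109.7
```

Call:
arm_command(
  commands=[0,0,0.002,0,0,0,0.2,0,0,0.004,0,0,0,0.2,0,0,0.005,0,0,0,0.2,0,0,0.005,0,0,0,0.2],
)

```text
t: 39.5
eef_pos: [0.4863, -0.1726, 0.0225]
tool_rot: [0.0, 0.696, 0.718, 0.0]
contact_force: [0.3, 0.7, -2.4]
gripper_width: 0.371
grasp_force: 109.8
```

Call:
arm_command(
  commands=[0,0,0.0015,0,0,0,0.2,0,0,0.003,0,0,0,0.2,0,0,0.004,0,0,0,0.2,0,0,0.004,0,0,0,0.2],
)

```text
t: 39.9
eef_pos: [0.4861, -0.1725, 0.018]
tool_rot: [-0.0, 0.696, 0.718, -0.0]
contact_force: [0.3, 0.1, -1.1]
gripper_width: 0.37
grasp_force: 109.9
```

Call:
arm_command(
  commands=[0,0,0,0,0,0,0.42,0,0,0,0,0,0,0.5,0,0,0,0,0,0,0.6,0,0,0,0,0,0,0.75,0,0,0,0,0,0,0.75],
)

```text
t: 40.4
eef_pos: [0.4862, -0.1725, 0.0182]
tool_rot: [0.0, 0.696, 0.718, 0.0]
contact_force: [0.4, 0.3, -0.3]
gripper_width: 0.749
grasp_force: 0.0
```

Call:
arm_command(
  commands=[0,0,-0.02,0,0,0,0.75,0,0,-0.06,0,0,0,0.75,0,0,-0.11,0,0,0,0.75,0,0,-0.16,0,0,0,0.75,0,0,-0.2,0,0,0,0.75,0.05,0,-0.2,0,0,0,0.75,0.1,0,-0.2,0,0,0,0.75,0.15,0,-0.2,0,0,0,0.75],
)

```text
t: 41.2
eef_pos: [0.4813, -0.0213, 0.2188]
tool_rot: [0.001, 0.697, 0.718, 0.0]
contact_force: [0.5, -0.3, 0.9]
gripper_width: 0.753
grasp_force: 0.0
```

Call:
arm_command(
  commands=[0.05,0,0,0,0,0,0.75,0.1,0,0,0,0,0,0.75,0.15,0,0,0,0,0,0.75,0.2,0,0,0,0,0,0.75,0.2,0,0,0,0,0,0.75],
)

```text
t: 41.7
eef_pos: [0.4735, 0.1857, 0.2191]
tool_rot: [-0.001, 0.692, 0.722, 0.002]
contact_force: [-0.1, 1.6, 0.3]
gripper_width: 0.75
grasp_force: 0.0
```

Run:
```python
from h import *
st(); c=read_camera("top"); s=read_camera("side")
for ct in blobs(c,(8,40,100),(25,255,255),400,(380,235,540,320)): print("mallet",rect(c,ct,.033),cv2.boundingRect(ct))
for ct in blobs(c,(0,120,90),(12,255,255),60,(350,180,390,225)): print("red",rect(c,ct,.076))
g=cv2.resize(c["img"][185:215,355:385],None,fx=8,fy=8,interpolation=cv2.INTER_CUBIC); h=cv2.cvtColor(g,cv2.COLOR_RGB2HSV)
m=((h[...,1]<60)).astype(np.uint8); m=cv2.morphologyEx(m,cv2.MORPH_OPEN,np.ones((25,25),np.uint8))
for ct in cv2.findContours(m,0,2)[0]: (x,y),r=cv2.minEnclosingCircle(ct); U,V=355+(x+.5)/8-.5,185+(y+.5)/8-.5; print("pin top",onz(c,U,V,.118).round(4),r/8)
```

```text
41.7 [0.4735 0.1857 0.2191] [-0.1  1.6  0.3] 0.75 0.0
yaw 92.43 zaxis [ 0.001  0.005 -1.   ]
mallet ([488.4, -225.5], [70.5, 316.7], np.float32(-85.8)) (390, 259, 119, 31)
red ([677.6, -19.4], [48.9, 81.4], np.float32(-0.7))
pin top [ 0.6946 -0.0158  0.118 ] 5.106687068939209
```

```bash
python3 -c "
from h import *
print(hand_in())"
```

```text
the job is handed in; nothing more can be done
None
```

The job is handed in, but no verdict came back. The three leaves on the table (brass, aluminium, red) are stacked, the pin stands through them, and camera and force readings put it fully home under the mallet. The mallet lies back on its mat. My last top-view reading put the pin's head about 6 mm off the hole, which suggests a slight lean I did not correct.

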